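# Kit tabbed latch blocks into sloping nests

### The job

Move the three tabbed latch blocks from the catch tray to the sloping rack: each block into the nest of its own length, flat underside down and fully seated on the sloping pocket floor, with its tab pointing up the slope, in the gap of the upper end wall. Leave the plain block without a tab lying where it is in the tray, and do not shift or tip the bottle or the bowl.

Things in the scene. Friction and masses are not known exactly. Their poses are not given: they have to be found in the camera images.
- tray: Fixed steel catch tray, 218 x 218 mm outside, 26 mm high, walls and floor 4 mm thick. Origin: centre of its underside on the table, z up. At its +x side a sheet-metal slide 123 mm wide rises outward, from 112 mm from the tray centre (27 mm high) to 230 mm from it (about 105 mm high).
- rack: Kitting rack: plywood board 110 x 310 x 12 mm fixed to the table. Origin: centre of its underside; x points away from the robot, y along the row, z up. Three nests stand along its y axis, 85 mm apart, in any order. A fixed round rail, 12 mm thick, runs along y over the nests at x = +22 mm, its axis 170 mm above the table, on posts at y = +148 and -148 mm.
- block_short: The short cast-aluminium block: body 34 mm long (x), 26 wide (y), 26 high (z), with a tab 12 mm wide and high, flush with the underside, sticking out 10 mm from the middle of its +x end; a dark dot on top marks the other end. Origin: centre of the body's underside (tab not counted). Starts flat in the tray, z up, any yaw. About 58 g.
- block_short_tab (a point): Middle of the tab of the short block, at the height of its underside, 22 mm from its origin along its x.
- block_medium: The medium cast-aluminium block: body 46 mm long (x), 26 wide (y), 26 high (z), with a tab 12 mm wide and high, flush with the underside, sticking out 10 mm from the middle of its +x end; a dark dot on top marks the other end. Origin: centre of the body's underside (tab not counted). Starts flat in the tray, z up, any yaw. About 78 g.
- block_medium_tab (a point): Middle of the tab of the medium block, at the height of its underside, 28 mm from its origin along its x.
- block_long: The long cast-aluminium block: body 58 mm long (x), 26 wide (y), 26 high (z), with a tab 12 mm wide and high, flush with the underside, sticking out 10 mm from the middle of its +x end; a dark dot on top marks the other end. Origin: centre of the body's underside (tab not counted). Starts flat in the tray, z up, any yaw. About 99 g.
- block_long_tab (a point): Middle of the tab of the long block, at the height of its underside, 34 mm from its origin along its x.
- nest_short: Fixed grey plastic nest for the short block. Origin: centre of its underside, 12 mm above the table; axes level: z up, y along the row of nests. Pocket 40 mm long up the slope, 31 mm wide along y; side lips 6 mm high, end walls 10 mm high, all 6 mm thick. The upper (+x) end wall has an 18 mm gap in its middle for the tab; the lower end wall has none.
- nest_short_seat (a point): Centre of the pocket floor of the short nest, 50 mm above the nest's origin, where the block's origin belongs. The floor is tilted 30 degrees about the nest's y: it rises towards the nest's +x and faces -x and up (normal -0.5, 0, 0.866 in the nest's frame). The seated block leans with it, its tab up the slope.
- nest_short_tab (a point): Where the middle of the tab's underside belongs in the short nest: 22 mm from the seat, straight up the slope (direction 0.866, 0, 0.5 in the nest's frame).
- nest_medium: Fixed grey plastic nest for the medium block. Origin: centre of its underside, 12 mm above the table; axes level: z up, y along the row of nests. Pocket 52 mm long up the slope, 31 mm wide along y; side lips 6 mm high, end walls 10 mm high, all 6 mm thick. The upper (+x) end wall has an 18 mm gap in its middle for the tab; the lower end wall has none.
- nest_medium_seat (a point): Centre of the pocket floor of the medium nest, 50 mm above the nest's origin, where the block's origin belongs. The floor is tilted 30 degrees about the nest's y: it rises towards the nest's +x and faces -x and up (normal -0.5, 0, 0.866 in the nest's frame). The seated block leans with it, its tab up the slope.
- nest_medium_tab (a point): Where the middle of the tab's underside belongs in the medium nest: 28 mm from the seat, straight up the slope (direction 0.866, 0, 0.5 in the nest's frame).
- nest_long: Fixed grey plastic nest for the long block. Origin: centre of its underside, 12 mm above the table; axes level: z up, y along the row of nests. Pocket 64 mm long up the slope, 31 mm wide along y; side lips 6 mm high, end walls 10 mm high, all 6 mm thick. The upper (+x) end wall has an 18 mm gap in its middle for the tab; the lower end wall has none.
- nest_long_seat (a point): Centre of the pocket floor of the long nest, 50 mm above the nest's origin, where the block's origin belongs. The floor is tilted 30 degrees about the nest's y: it rises towards the nest's +x and faces -x and up (normal -0.5, 0, 0.866 in the nest's frame). The seated block leans with it, its tab up the slope.
- nest_long_tab (a point): Where the middle of the tab's underside belongs in the long nest: 34 mm from the seat, straight up the slope (direction 0.866, 0, 0.5 in the nest's frame).
- spacer: Bystander: plain aluminium block without tab, 46 x 26 x 26 mm, loose in the tray among the others. Origin: centre of its underside as built.
- bottle: Bystander: closed white plastic bottle standing loose between tray and rack, 64 mm diameter, 190 mm high. Origin: centre of its underside, z along its axis.
- bowl: Bystander: stainless bowl standing loose beyond the tray and rack, 120 mm across the rim, 80 mm high. Origin: centre of its underside.
Not all that is in view belongs to the job. What is shaped like the block_short but brown is not meant. What is shaped like the block_medium but pink is not meant.

How it is judged:
At the end, for the whole second after the job is handed in: Each block rests in the nest of its own length: its underside centre within 6 mm of the centre of the pocket floor, the middle of its tab within 7 mm of its place in the gap, its upright axis 24 to 36 degrees from vertical (the floor slopes 30), and at rest (under 0.02 m/s) (distance between block_short and nest_short_seat below 0.006 m and distance between block_short_tab and nest_short_tab below 0.007 m and angle between block_short's own z axis and vertical between 0.42 and 0.63 rad and linear speed of each of block_short, block_medium, block_long below 0.02 m/s and distance between block_medium and nest_medium_seat below 0.006 m and distance between block_medium_tab and nest_medium_tab below 0.007 m and angle between block_medium's own z axis and vertical between 0.42 and 0.63 rad and distance between block_long and nest_long_seat below 0.006 m and distance between block_long_tab and nest_long_tab below 0.007 m and angle between block_long's own z axis and vertical between 0.42 and 0.63 rad); the robot touches nothing.
It fails at once if the plain block without a tab is moved more than 25 mm (distance of spacer from where it was at the start of the episode above 0.025 m).
It fails at once if the bottle is moved more than 25 mm or tipped more than 20 degrees (distance of bottle from where it was at the start of the episode above 0.025 m or angle between bottle's own z axis and vertical above 0.35 rad).
It fails at once if the bowl is moved more than 25 mm or tipped more than 20 degrees (distance of bowl from where it was at the start of the episode above 0.025 m or angle between bowl's own z axis and vertical above 0.35 rad).
It also fails if it takes over 72 s, if anything falls off the work surface, if the arm or the gripper's body presses on something with over 40 N, if the wrist force passes 120 N, or if a joint passes its speed limit or range.

### The arm

A 6-joint arm with a two-finger parallel gripper is mounted at the origin on the work surface. World frame = base frame: x ahead of the robot, y to its left, z up, the work surface at z = 0. Lengths are in m, angles in rad, forces in N, time in s.
With the tool pointing down it reaches from about 0.35 to 0.8 m from the base axis. Payload 7.3 kg.
Tool frame: the origin (TCP) lies between the finger pads; the fingertips stand 22 mm ahead of it and the grasp point (between the pads) lies 3 mm ahead of it (robot.tcp_to_tips is the distance from the TCP to the fingertips, in m); z points along the fingers, y is the line along which they close (so a half turn about z gives the same grasp; the last joint's range is limited). The gripper opens to 85 mm and grips with 20 to 120 N. Pads are 22 mm wide; open, the fingers measure 114 mm over their backs; the gripper's body (76 mm by 85 mm) begins 54 mm behind the grasp point. The pads swing forward as they close: fully open they stand 13 mm farther back than shut.
Start: joints at [-1.257, 0.342, 1.524, -0, 1.275, -0.146], TCP at [0.233, -0.47, 0.253] pointing down, gripper open.
Joint ranges: [-2.53, 2.53], [-0.77, 2.02], [0.04, 2.7], [-1, 4.14], [0.28, 2.66], [-3.11, 3.11]. Speed limits (rad/s): [2.57, 2.57, 3.14, 3.14, 3.14, 3.14].

### API

Orientations are given as a 3x3 rotation matrix whose columns are the frame's x, y, z axes.
In Python, from workcell import robot gives the robot as it stands.
- The arm moves only by the tool apply_moves, never from a script. Its argument "rows" is a list of rows, each an object with "jaw": the finger opening in mm, from 0 to 85.4; "offset": the shift along the tool's x, y, z in mm, a list of three; "spin": the turn about the tool's z in degrees. In form: [{"jaw": jaw, "offset": [tx, ty, tz], "spin": spin}, ...]. A call has exactly 5 rows; each row shifts and turns the commanded pose from where the row before left it, along the tool's axes as they then stand; what a row does not reach is not made up. A row lasts 1/12 s, in which the tool goes at most 41.7 mm and 7.16 degrees, less where a joint would pass 70% of its speed; a pose out of reach is approached as far as the arm can. A call with a gripper value outside its range is refused whole. The fingers move at their own pace and stop on an object; "squeeze" is the grip in N (left out, the last holds). Time passes only in rows, so rows that do not move let the fingers close, or fill a call up. It gives the time, the measured TCP pose, the force, the opening and the grip force at its end, in the units of the state.
- robot.get_state(): the state, without advancing time (a new reading comes with each control period).
- robot.grab_frame(name): name is "scene" or "top"; returns a dict with "pixels" (420x560x3 uint8, blue, green, red), "fx", "fy", "cx", "cy" (pixels), "R" (3x3) and "t" (3): a world point X has camera coordinates R X + t. Camera axes: x right, y down, z forward; pixel columns grow to the right and rows downward; lengths in m; the calibration is good to about 2 mm. A picture is of the moment at which its call begins. There is no depth.
- robot.job_done(): hands the job in; it is judged then, once.
Trained networks look in a picture, given as the dict that the camera call returned (one of the last four; its "shot" number tells which), for a name from the list of things; names that differ only in an ending like _2 or _b are one class to them, and where a whole thing is asked for, a point or a joint stands for the part that bears it (a point fixed in the world has none). Each returns a list of dicts, best first, with "confidence" (0 to 1); they miss things now and then, are a little off and sometimes report something else, mostly with a low value. They report only what shows in the picture. A call takes as long as a camera call. They do not tell look-alikes from the thing itself.
- robot.masks_of(label, picture): "region" (420x560 bool, what is visible of it) and "extent" ([left, top, right, bottom] in pixels, round what is visible of it).
- robot.spot_point(label, picture): "xy" ([column, row] in pixels: a listed point, or the origin of a listed thing).
The state is a dict: "t": time; "q": joint angles; "qd": joint speeds; "tau": joint torques, N m; "ee_pos": TCP position; "eef_rot": TCP orientation; "contact_force": force on the tool from outside, world axes, zero at the start; "wrist_torque": the same for the moment, N m; "finger_gap": finger opening in m; "grip_force": force on a finger pad.
Only numpy, scipy, OpenCV 4.12 (cv2) and the standard library are available. Lean on these libraries where they do the work, as an engineer would, in place of code of your own. Each camera call takes 0.05 s, during which the arm holds its last target. There are 200 camera calls.

## Working session

There is one attempt and no reset: what is moved stays moved. The work goes in short steps, Python scripts to look and compute and a tool call to move; the robot and the scene stay as the last step left them, time stands still between calls to the robot, and variables do not carry over. Pictures are saved under pics/ and viewed, at most 10 in all, crops included, and the job is handed in when it is done.

Besides the shell and the picture viewer there is one more tool, called as a command line: name --argument value ..., lists and objects as JSON in quotes. apply_moves: Moves the arm, as the interface text tells. Its arguments: {"type":"object","properties":{"rows":{"type":"array","items":{"type":"object","properties":{"jaw":{"type":"number"},"offset":{"type":"array","items":{"type":"number"}},"spin":{"type":"number"}}}},"squeeze":{"type":"number"}},"required":["rows"]}

```bash
mkdir -p pics; ls; cat > h.py <<'E'
import numpy as np, cv2
from workcell import robot
def pix(f,X):
    c=f["R"]@np.asarray(X,float)+np.asarray(f["t"]); return np.array([f["fx"]*c[0]/c[2]+f["cx"],f["fy"]*c[1]/c[2]+f["cy"]])
def ray(f,p):
    R=np.asarray(f["R"]);t=np.asarray(f["t"])
    d=R.T@np.array([(p[0]-f["cx"])/f["fx"],(p[1]-f["cy"])/f["fy"],1]); return -R.T@t,d/np.linalg.norm(d)
def onz(f,p,z):
    o,d=ray(f,p); return o+d*(z-o[2])/d[2]
def tri(f,p,g,q):
    o,d=ray(f,p);e,k=ray(g,q); s=np.linalg.lstsq(np.c_[d,-k],e-o,rcond=None)[0]
    a=o+d*s[0];b=e+k*s[1]; return (a+b)/2,np.linalg.norm(a-b)
E
python3 - <<'E'
from h import *
np.set_printoptions(precision=3,suppress=True)
s=robot.grab_frame("scene");t=robot.grab_frame("top")
for n,f in(("scene",s),("top",t)):
    f=dict(f);f["R"]=np.asarray(f["R"]);f["t"]=np.asarray(f["t"])
    print(n,f["fx"],f["cx"],f["cy"],"cam",-f["R"].T@f["t"],f["R"][2]); cv2.imwrite(f"pics/{n}1.png",f["pixels"])
names="block_short block_medium block_long block_short_tab block_medium_tab block_long_tab spacer nest_short nest_medium nest_long nest_short_seat nest_medium_seat nest_long_seat nest_short_tab nest_medium_tab nest_long_tab tray rack bottle bowl".split()
for n in names:
    o=[]
    for f in(s,t): o.append([(np.round(d["xy"]).tolist(),round(d["confidence"],2)) for d in robot.spot_point(n,f)[:3]])
    print(n,o)
    if o[0] and o[1]:
        p,e=tri(s,robot.spot_point(n,s)[0]["xy"],t,robot.spot_point(n,t)[0]["xy"]);print("    ",p,e)
print(robot.get_state())
E
```

```text
pics
scene 426.4908297554966 284.73590406134525 211.4882357098093 cam [ 1.06  -0.631  0.881] [-0.426  0.552 -0.717]
top 453.90641233144123 282.5419166912752 216.1148722297792 cam [ 0.378 -0.01   1.049] [ 0.176  0.009 -0.984]
block_short [[([183.0, 267.0], 0.75), ([158.0, 244.0], 0.67), ([157.0, 320.0], 0.67)], [([392.0, 319.0], 0.74), ([399.0, 261.0], 0.65), ([458.0, 240.0], 0.54)]]
     [ 0.343 -0.242 -0.107] 0.06836495473185251
block_medium [[([334.0, 296.0], 0.85), ([243.0, 261.0], 0.72)], [([331.0, 115.0], 0.79), ([354.0, 213.0], 0.64), ([170.0, 246.0], 0.3)]]
     [ 0.807 -0.121  0.017] 0.001944712645026935
block_long [[([210.0, 286.0], 0.72)], [([400.0, 219.0], 0.86), ([166.0, 249.0], 0.46), ([286.0, 156.0], 0.46)]]
     [ 0.551 -0.273  0.013] 0.0016449680300600984
block_short_tab [[([180.0, 274.0], 0.79), ([169.0, 234.0], 0.63), ([148.0, 319.0], 0.56)], [([193.0, 216.0], 0.72), ([406.0, 261.0], 0.67), ([459.0, 247.0], 0.6)]]
     [ 0.498 -0.047  0.049] 0.49324347435360877
block_medium_tab [[([238.0, 258.0], 0.81), ([244.0, 266.0], 0.71), ([324.0, 306.0], 0.63)], [([117.0, 248.
[... 2047 characters left out ...]
0.002 -0.018] 0.0008855975096318585
bowl [[([326.0, 254.0], 0.89)], [([137.0, 259.0], 0.59), ([286.0, 156.0], 0.57), ([194.0, 217.0], 0.39)]]
     [ 0.489  0.506 -0.656] 0.11950186392756391
{'t': 4.0, 'q': array([-1.257,  0.342,  1.524, -0.   ,  1.275, -0.146]), 'qd': array([-0.001,  0.   ,  0.001, -0.001,  0.001, -0.001]), 'tau': array([  0.   , -43.356, -24.627,  -0.   ,   0.   ,  -0.   ]), 'ee_pos': array([ 0.233, -0.47 ,  0.253]), 'eef_rot': array([[ 0.896,  0.444,  0.   ],
       [ 0.444, -0.896, -0.   ],
       [-0.   ,  0.   , -1.   ]]), 'contact_force': array([0.072, 0.38 , 0.158]), 'wrist_torque': array([-0.037, -0.059,  0.012]), 'grip_force': 0.0, 'finger_gap': 0.08503368395923011}
```

View pictures.

```bash
python3 - <<'E'
import cv2
a=cv2.imread("pics/top1.png");cv2.imwrite("pics/topc.png",cv2.resize(a[90:360,300:560],None,fx=3,fy=2.2) if 0 else cv2.resize(a[150:340,310:560],(789,600)))
b=cv2.imread("pics/scene1.png");cv2.imwrite("pics/scenec.png",cv2.resize(b[200:350,100:300],(800,600)))
cv2.imwrite("pics/topr.png",cv2.resize(a[150:320,80:320],(800,567)))
E
```

```text
(no output)
```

View pics/scene1.png

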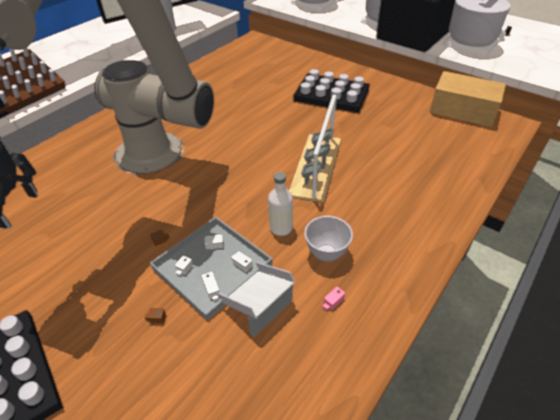

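View pics/topc.png

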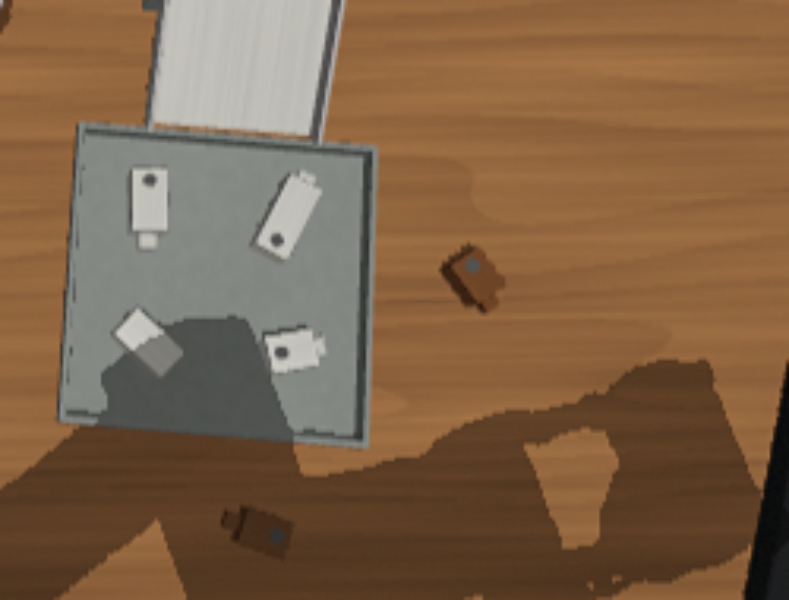

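View pics/topr.png

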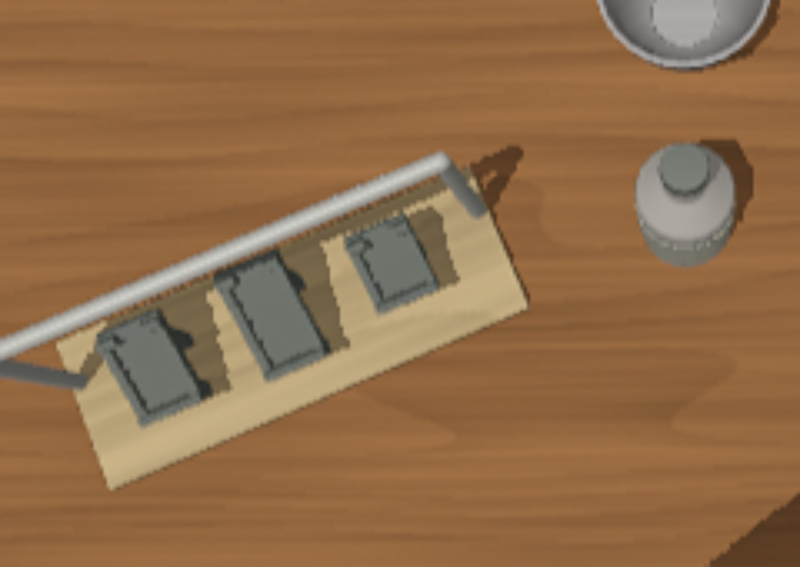

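The tray (top view, about x 330–430, y 190–290) holds the medium block at (357,213), the long at (401,218), the short at (403,261) and the tabless spacer at (356,258). The brown and pink look-alikes lie outside the tray. In the rack the nests run short, long, medium from right to left at about (198,231), (162,242) and (125,261), with the rail on their uphill side.

```bash
cat > fit.py <<'E'
from h import *
from scipy.optimize import minimize, least_squares
LEN=dict(short=.034,medium=.046,long=.058)
def box(x0,x1,hy,z0,z1): return np.array([[x,y,z] for x in(x0,x1) for y in(-hy,hy) for z in(z0,z1)])
def sil(f,Rm,o,L,S=4,tab=True):
    m=np.zeros((420*S,560*S),np.uint8)
    for b in [box(-L/2,L/2,.013,0,.026)]+([box(L/2,L/2+.01,.006,0,.012)] if tab else []):
        p=np.array([pix(f,Rm@v+o) for v in b]); cv2.fillConvexPoly(m,cv2.convexHull(np.round((p+.5)*S).astype(np.int32)),1)
    return m
def rz(a): c,s=np.cos(a),np.sin(a); return np.array([[c,-s,0],[s,c,0],[0,0,1.]])
E
python3 - <<'E'
from fit import *
np.set_printoptions(precision=4,suppress=True)
print("tips",robot.tcp_to_tips)
s=robot.grab_frame("scene");t=robot.grab_frame("top")
guess={"medium":((355,213),-np.pi),"long":((400,218),-.5),"short":((403,261),-np.pi/2)}
for n,(px,yaw) in guess.items():
    g=onz(t,px,.030); L=LEN[n]; res=[]
    for f in(t,s):
        c=pix(f,[g[0],g[1],.02]); rs=robot.masks_of("block_"+n,f)
        rs=[r for r in rs if np.hypot(*(np.argwhere(r["region"]).mean(0)[::-1]-c))<12]
        if not rs: print(n,"no mask"); continue
        M=cv2.resize(rs[0]["region"].astype(np.uint8),None,fx=4,fy=4,interpolation=cv2.INTER_NEAREST)
        def cost(v): return int((sil(f,rz(v[2]),np.array([v[0],v[1],.004]),L)!=M).sum())
        best=min((minimize(cost,[g[0],g[1],yaw+d],method="Nelder-Mead",options=dict(initial_simplex=np.array([g[0],g[1],yaw+d])+np.array([[0,0,0],[.006,0,0],[0,.006,0],[0,0,.2]]))) for d in(-.3,0,.3)),key=lambda r:r.fun)
        print(n,best.x,np.degrees(best.x[2]),best.fun/M.sum(),rs[0]["confidence"])
# rack fit
obs=[]
for n,k in(("short",-1),("long",0),("medium",1)):
    for pt,u in(("seat",0),("tab",LEN[n]/2+.005)):
        for f in(s,t):
            r=robot.spot_point(f"nest_{n}_{pt}",f)
            for d in r[:2]: obs.append((f,d["xy"],k*.085,u,d["confidence"],n+pt))
def res(v,full=False):
    out=[]
    for f,xy,y,u,c,nm in obs:
        X=rz(v[2])@np.array([u*.866,y,.062+u*.5+v[3]])+np.array([v[0],v[1],0]); out.append((pix(f,X)-xy)*(c))
    return np.array(out) if full else np.ravel(out)
r=least_squares(res,[.496,.262,.38,0],loss="soft_l1",f_scale=1.)
print("rack",r.x,np.degrees(r.x[2]))
for o,e in zip(obs,res(r.x,True)): print(o[5],"s" if o[0] is s else "t",round(o[4],2),e/o[4])
np.save("rack.npy",r.x); print(robot.get_state()["t"])
import pickle; pickle.dump((s,t),open("f.pkl","wb"))
E
```

```text
tips 0.022
medium [ 0.5634 -0.1698 -3.1835] -182.40002662553232 0.19210271317829458 0.67
medium [ 0.5636 -0.1721 -3.1632] -181.23712674703842 0.08557692307692308 0.75
long [ 0.5504 -0.2703 -0.5353] -30.668709000999925 0.09194364161849711 0.73
long [ 0.5518 -0.2722 -0.5423] -31.071732133811366 0.09835423197492163 0.64
short [ 0.4534 -0.2668 -1.3503] -77.36787820813323 0.1223086124401914 0.7
short [ 0.4544 -0.27   -1.3585] -77.83474638454227 0.0945 0.48
rack [ 0.4974  0.2681  0.3991 -0.0076] 22.86649303740246
shortseat s 0.57 [0.8997 0.2468]
shortseat s 0.47 [-6.6003  3.1468]
shortseat t 0.61 [ 3.1752 -0.5117]
shortseat t 0.57 [2.4752 7.7883]
shorttab s 0.69 [0.7571 0.9748]
shorttab s 0.17 [105.4571 -74.1252]
shorttab t 0.92 [ 0.09   -0.6817]
longseat s 0.5 [0.436  6.2126]
longtab s 0.81 [ 1.7998 -1.7969]
longtab t 0.75 [0.7495 2.0375]
mediumseat s 0.75 [ 0.6143 -2.9961]
mediumseat t 0.59 [ 0.6705 -1.1859]
mediumseat t 0.59 [-279.9295   53.0141]
mediumtab s 0.54 [-0.8245  0.7691]
mediumtab t 0.88 [-0.6322 -0.324 ]
mediumtab t 0.2 [-278.0322   29.976 ]
5.0
```

```bash
python3 - <<'E'
from fit import *
import pickle
np.set_printoptions(precision=4,suppress=True)
s,t=pickle.load(open("f.pkl","rb"))
C=[((238.1,242.1),(-.055,-.155)),((113.6,296.8),(-.055,.155)),((97.1,252.9),(.055,.155)),((221,200.4),(.055,-.155))]
def res(v): return np.ravel([pix(t,rz(v[2])@np.array([a,b,.012])+np.array([v[0],v[1],0]))-np.array(p) for p,(a,b) in C])
r=least_squares(res,[.4974,.268,.399]); print(r.x,np.degrees(r.x[2]),r.fun)
v=r.x;S=5;np.save("rack.npy",v)
for nm,f,(x0,y0,w,h) in(("t",t,(80,190,160,115)),("s",s,(285,90,60,115))):
    S=5
    im=cv2.resize(f["pixels"],None,fx=S,fy=S,interpolation=cv2.INTER_CUBIC)
    P=lambda X:tuple(np.round((pix(f,rz(v[2])@np.array(X,float)+np.array([v[0],v[1],0]))+.5)*S).astype(int).tolist())
    def poly(pts,c):
        for a,b in zip(pts,pts[1:]+pts[:1]): cv2.line(im,P(a),P(b),c,1)
    poly([(a,b,.012) for a,b in((-.055,-.155),(-.055,.155),(.055,.155),(.055,-.155))],(0,0,255))
    for n,k in(("short",-1),("long",0),("medium",1)):
        h2=LEN[n]/2+.003
        for hh,e,wy,c in((0,h2,.0155,(0,255,0)),(.006,h2,.0215,(255,255,0)),(.010,h2+.006,.0155,(255,0,255))):
            poly([(u*.866-.5*hh,k*.085+y,.062+u*.5+.866*hh) for u,y in((-e,-wy),(-e,wy),(e,wy),(e,-wy))],c)
    cv2.line(im,P((.022,-.148,.17)),P((.022,.148,.17)),(0,255,255),1)
    c=im[y0*S:(y0+h)*S,x0*S:(x0+w)*S]; cv2.imwrite(f"pics/ov_{nm}.png",c)
a=cv2.imread("pics/ov_t.png");b=cv2.imread("pics/ov_s.png")
print(a.shape,b.shape)
E
```

```text
[0.4931 0.2639 0.3993] 22.878680794318644 [ 1.1707  0.2576 -0.7696  0.5335 -0.5274 -0.0761  0.1369 -0.8307]
(575, 800, 3) (575, 300, 3)
```

View pics/ov_t.png

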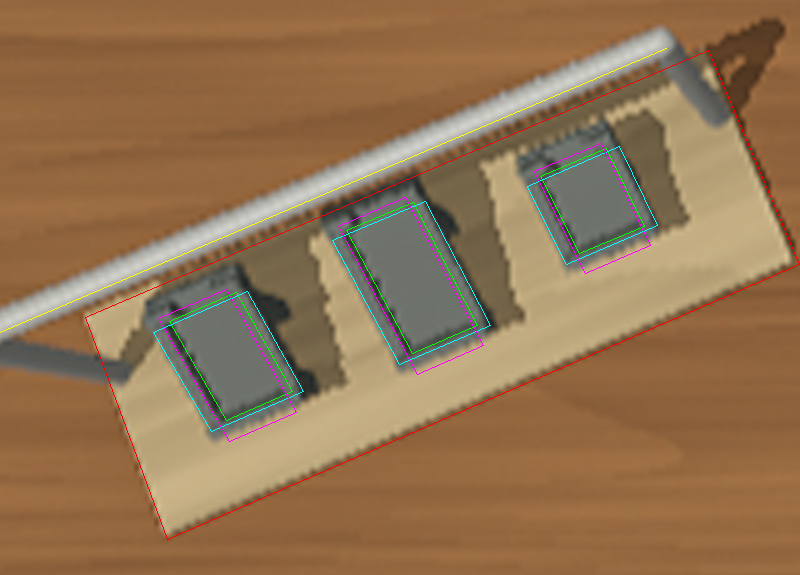

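View pics/ov_s.png

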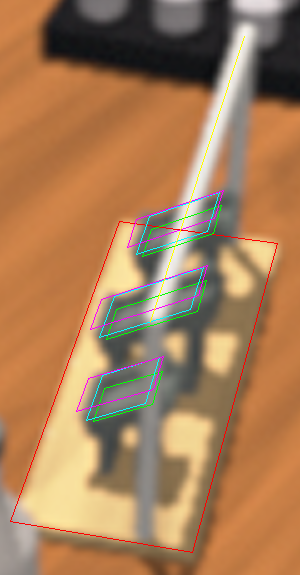

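```bash
python3 - <<'E'
from fit import *
import pickle
from scipy.ndimage import map_coordinates
np.set_printoptions(precision=4,suppress=True)
s,t=pickle.load(open("f.pkl","rb"))
v0=np.load("rack.npy")
W=lambda v,X:rz(v[2])@np.array(X,float)+np.array([v[0],v[1],0])
def rail(f):
    g=cv2.cvtColor(f["pixels"],cv2.COLOR_BGR2HSV); sat=255-g[...,1].astype(float); out=[]
    a,b=pix(f,W(v0,(.022,-.1,.17))),pix(f,W(v0,(.022,.1,.17))); d=(b-a)/np.linalg.norm(b-a); n=np.array([-d[1],d[0]])
    k=np.arange(-8,8.1,.25)
    for q in np.linspace(0,1,15):
        c=a+(b-a)*q; p=c+k[:,None]*n; val=map_coordinates(sat+cv2.cvtColor(f["pixels"],cv2.COLOR_BGR2GRAY),[p[:,1],p[:,0]],order=1)
        w=np.clip(val-(val.min()+.6*(val.max()-val.min())),0,None); out.append((w*k).sum()/w.sum())
    return a,b,n,np.median(out),np.round(out,1)
obsr=[]
for f in(t,s):
    a,b,n,m,o=rail(f); print(m,o); obsr.append((f,a,b,n,m))
C=[((238.1,242.1),(-.055,-.155),0),((113.6,296.8),(-.055,.155),0),((97.1,252.9),(.055,.155),.012),((221,200.4),(.055,-.155),.012)]
def res(v,use=(0,1,2)):
    e=[]
    if 0 in use:
        for p,(a,b),z in C: e+=list(pix(t,W(v,(a,b,z)))-np.array(p)+.35)
    for i,(f,a,b,n,m) in enumerate(obsr):
        if i+1 in use:
            for y,p0 in((-.1,a),(.1,b)): e.append(((pix(f,W(v,(.022,y,.17)))-p0)@n-m)*2)
    return np.array(e)
for use in((0,),(0,1),(0,1,2),(0,2)):
    r=least_squares(res,v0,args=(use,)); print(use,r.x,np.degrees(r.x[2]),r.cost, res(r.x)[-4:])
    if use==(0,1,2): np.save("rack.npy",r.x)
s_=robot.get_state();print(s_["t"],s_["ee_pos"],s_["q"])
E
```

```text
1.295015442683657 [1.3 1.3 1.3 1.3 1.4 1.4 1.4 1.4 1.3 1.3 1.3 1.2 1.3 1.3 1.2]
0.5209526302089275 [0.6 0.5 0.4 0.5 0.7 0.6 0.5 0.5 0.5 0.5 0.3 0.5 0.7 0.9 0.6]
(0,) [0.4943 0.2662 0.3969] 22.741712114743486 2.293972486184332 [-0.8828 -0.3845  0.1944  0.3718]
(0, 1) [0.4947 0.2664 0.3982] 22.816007288605892 2.433063523245406 [-0.2949 -0.0464  0.6204  0.5887]
(0, 1, 2) [0.4945 0.2663 0.3981] 22.809642831653047 2.7054434682800967 [-0.5292 -0.2618  0.4506  0.4505]
(0, 2) [0.4941 0.2661 0.3973] 22.765235453246696 2.3364255382695136 [-1.0702 -0.656   0.0587  0.1977]
5.0 [ 0.233  -0.4705  0.2533] [-1.257   0.342   1.5241  0.      1.2754 -0.146 ]
```

```bash
cat > plan.py <<'E'
import sys; from fit import *
# legs: x,y,z(mm),a(deg),n ; start from measured pose (or given)
def yaw(st): r=np.asarray(st["eef_rot"]); return np.degrees(np.arctan2(r[1,0],r[0,0]))
def plan(legs,start=None):
    st=robot.get_state(); p,a=(np.asarray(st["ee_pos"])*1000,yaw(st)) if start is None else start
    for x,y,z,b,n in legs:
        q=np.array([x,y,z]); d=(q-p)/n; da=(b-a)/n; i=0; out=[]
        for i in range(n):
            r=np.radians(a); c,s=np.cos(r),np.sin(r)
            o=np.round([c*d[0]+s*d[1],s*d[0]-c*d[1],-d[2]],1); a+=da; out.append((o.tolist(),round(-da,2)))
        if abs(da)<1e-3: out=[out[0],"x%d"%n]
        print("->",(x,y,z,b),*out,sep="\n"); p=q
RK=np.load("rack.npy")
def rk(x,y): v=rz(np.radians(22.8))@np.array([x,y,0]); return RK[0]*1000+v[0],RK[1]*1000+v[1]
E
python3 - <<'E'
from plan import *
plan([(535.7,-262.1,253,26.4,10),(535.7,-262.1,253,-30.9,8)])
E
```

```text
->
(535.7, -262.1, 253, 26.4)
([36.4, -5.2, 0.0], np.float64(-0.01))
([36.4, -5.2, 0.0], np.float64(-0.01))
([36.4, -5.2, 0.0], np.float64(-0.01))
([36.4, -5.2, 0.0], np.float64(-0.01))
([36.4, -5.2, 0.0], np.float64(-0.01))
([36.4, -5.2, 0.0], np.float64(-0.01))
([36.4, -5.2, 0.0], np.float64(-0.01))
([36.4, -5.2, 0.0], np.float64(-0.01))
([36.4, -5.2, 0.0], np.float64(-0.01))
([36.4, -5.2, 0.0], np.float64(-0.01))
->
(535.7, -262.1, 253, -30.9)
([0.0, 0.0, -0.0], np.float64(7.16))
([0.0, 0.0, -0.0], np.float64(7.16))
([0.0, 0.0, -0.0], np.float64(7.16))
([0.0, 0.0, -0.0], np.float64(7.16))
([0.0, -0.0, -0.0], np.float64(7.16))
([0.0, -0.0, -0.0], np.float64(7.16))
([0.0, -0.0, -0.0], np.float64(7.16))
([0.0, -0.0, -0.0], np.float64(7.16))
```

apply_moves --rows '[{"jaw": 52, "offset": [36.4, -5.2, 0], "spin": 0}, {"jaw": 52, "offset": [36.4, -5.2, 0], "spin": 0}, {"jaw": 52, "offset": [36.4, -5.2, 0], "spin": 0}, {"jaw": 52, "offset": [36.4, -5.2, 0], "spin": 0}, {"jaw": 52, "offset": [36.4, -5.2, 0], "spin": 0}]' --squeeze 25

```text
t: 5.42
ee_pos: [0.3857, -0.3653, 0.2534]
eef_rot: [[0.896, 0.443, 0.0], [0.443, -0.896, -0.0], [0.0, 0.0, -1.0]]
contact_force: [0.2, -0.5, 1.2]
finger_gap: 0.0525
grip_force: 0.0
```

apply_moves --rows '[{"jaw": 52, "offset": [36.4, -5.2, 0], "spin": 0}, {"jaw": 52, "offset": [36.4, -5.2, 0], "spin": 0}, {"jaw": 52, "offset": [36.4, -5.2, 0], "spin": 0}, {"jaw": 52, "offset": [36.4, -5.2, 0], "spin": 0}, {"jaw": 52, "offset": [36.4, -5.2, 0], "spin": 0}]'

```text
t: 5.83
ee_pos: [0.5375, -0.261, 0.2534]
eef_rot: [[0.896, 0.444, 0.0], [0.444, -0.896, -0.0], [0.0, 0.0, -1.0]]
contact_force: [0.7, -0.7, 0.4]
finger_gap: 0.0519
grip_force: 0.0
```

apply_moves --rows '[{"jaw": 52, "offset": [0, 0, 15], "spin": 7.1}, {"jaw": 52, "offset": [0, 0, 15], "spin": 7.1}, {"jaw": 52, "offset": [0, 0, 15], "spin": 7.1}, {"jaw": 52, "offset": [0, 0, 15], "spin": 7.1}, {"jaw": 52, "offset": [0, 0, 15], "spin": 7.1}]'

```text
t: 6.25
ee_pos: [0.5362, -0.2622, 0.1775]
eef_rot: [[0.986, -0.165, -0.0], [-0.165, -0.986, -0.0], [-0.0, 0.0, -1.0]]
contact_force: [0.1, 0.3, -0.2]
finger_gap: 0.0519
grip_force: 0.0
```

apply_moves --rows '[{"jaw": 52, "offset": [0, 0, 15], "spin": 7.1}, {"jaw": 52, "offset": [0, 0, 15], "spin": 7.1}, {"jaw": 52, "offset": [0, 0, 15], "spin": 7.1}, {"jaw": 52, "offset": [0, 0, 0], "spin": 0.5}, {"jaw": 52, "offset": [0, 0, 0], "spin": 0}]'

```text
t: 6.67
ee_pos: [0.5358, -0.2622, 0.1328]
eef_rot: [[0.859, -0.512, -0.001], [-0.512, -0.859, 0.001], [-0.002, -0.0, -1.0]]
contact_force: [0.7, -0.0, -0.3]
finger_gap: 0.0519
grip_force: 0.0
```

```bash
python3 - <<'E'
from plan import *
st=robot.get_state(); print(st["t"],st["ee_pos"],yaw(st),st["finger_gap"],st["q"],st["contact_force"])
plan([(535.7,-262.1,60,-30.9,3),(535.7,-262.1,37,-30.9,2)])
f=robot.grab_frame("scene");t=robot.grab_frame("top")
cv2.imwrite("pics/g1.png",np.hstack([cv2.resize(f["pixels"][190:340,130:290],(400,375)),cv2.resize(t["pixels"][130:300,300:480],(400,375))]))
E
```

```text
6.6667 [ 0.5358468  -0.26219187  0.13284121] -30.78289770876175 0.051931705081336016 [-5.83439111e-01  5.85293491e-01  1.47813780e+00 -8.42331182e-05
  1.07978268e+00  1.52465991e+00] [ 0.72459383 -0.00296654 -0.27856836]
->
(535.7, -262.1, 60, -30.9)
([-0.1, -0.0, 24.3], np.float64(0.04))
([-0.1, -0.0, 24.3], np.float64(0.04))
([-0.1, -0.0, 24.3], np.float64(0.04))
->
(535.7, -262.1, 37, -30.9)
([0.0, -0.0, 11.5], np.float64(-0.0))
x2
```

View pics/g1.png

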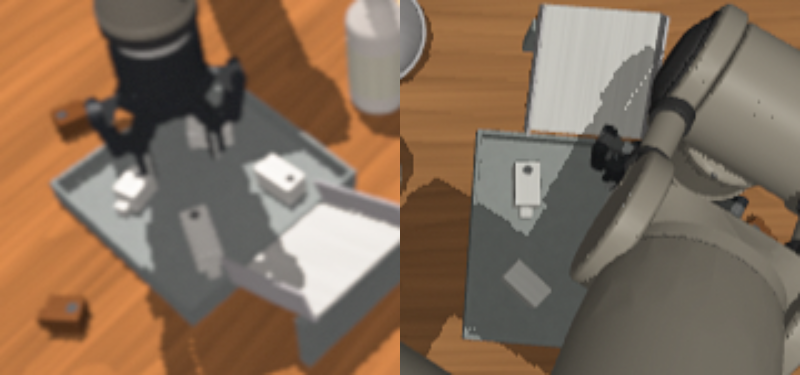

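The scene half shows the open gripper above the tray with its fingers spanning the long block (at about 200,240 in that half). The other blocks are clear of the fingers, so I'm descending and gripping.

apply_moves --rows '[{"jaw": 52, "offset": [0, 0, 30], "spin": 0}, {"jaw": 52, "offset": [0, 0, 30], "spin": 0}, {"jaw": 52, "offset": [0, 0, 20], "spin": 0}, {"jaw": 52, "offset": [0, 0, 16], "spin": 0}, {"jaw": 52, "offset": [0, 0, 0], "spin": 0}]'

```text
t: 7.18
ee_pos: [0.535, -0.2616, 0.0351]
eef_rot: [[0.859, -0.512, -0.003], [-0.512, -0.859, 0.002], [-0.004, -0.0, -1.0]]
contact_force: [-0.3, 0.6, -0.3]
finger_gap: 0.0521
grip_force: 0.0
```

apply_moves --rows '[{"jaw": 15, "offset": [0, 0, 0], "spin": 0}, {"jaw": 15, "offset": [0, 0, 0], "spin": 0}, {"jaw": 15, "offset": [0, 0, 0], "spin": 0}, {"jaw": 15, "offset": [0, 0, 0], "spin": 0}, {"jaw": 15, "offset": [0, 0, 0], "spin": 0}]' --squeeze 25

```text
t: 7.6
ee_pos: [0.5372, -0.263, 0.0393]
eef_rot: [[0.858, -0.514, 0.003], [-0.514, -0.858, -0.002], [0.004, 0.0, -1.0]]
contact_force: [0.0, -0.1, 6.9]
finger_gap: 0.0253
grip_force: 26.2
```

```bash
python3 - <<'E'
from plan import *
st=robot.get_state(); print(st["t"],st["ee_pos"],yaw(st),st["finger_gap"],st["grip_force"],st["contact_force"])
X=rk(-62,0); print(X)
plan([(535.7,-262.1,253,-30.9,6),(440,0,260,-4,8),(*X,253,22.8,8),(*X,125,22.8,5)])
E
```

```text
7.6 [ 0.53719959 -0.26304939  0.03927542] -30.93500190595167 0.02534126639947762 26.178845465183258 [ 0.00753819 -0.1229533   6.89286234]
(np.float64(437.3760111337816), np.float64(242.27017132844344))
->
(535.7, -262.1, 253, -30.9)
([-0.3, -0.0, -35.6], np.float64(-0.01))
([-0.3, -0.0, -35.6], np.float64(-0.01))
([-0.3, -0.0, -35.6], np.float64(-0.01))
([-0.3, -0.0, -35.6], np.float64(-0.01))
([-0.3, -0.0, -35.6], np.float64(-0.01))
([-0.3, -0.0, -35.6], np.float64(-0.01))
->
(440, 0, 260, -4)
([-27.1, -22.0, -0.9], np.float64(-3.36))
([-25.8, -23.5, -0.9], np.float64(-3.36))
([-24.3, -25.0, -0.9], np.float64(-3.36))
([-22.8, -26.4, -0.9], np.float64(-3.36))
([-21.2, -27.7, -0.9], np.float64(-3.36))
([-19.6, -28.9, -0.9], np.float64(-3.36))
([-17.9, -30.0, -0.9], np.float64(-3.36))
([-16.1, -31.0, -0.9], np.float64(-3.36))
->
(np.float64(437.3760111337816), np.float64(242.27017132844344), 253, 22.8)
([-2.4, -30.2, 0.9], np.float64(-3.35))
([-0.7, -30.3, 0.9], np.float64(-3.35))
([1.1, -30.3, 0.9], np.float64(-3.35))
([2.9, -30.1, 0.9], np.float64(-3.35))
([4.6, -29.9, 0.9], np.float64(-3.35))
([6.4, -29.6, 0.9], np.float64(-3.35))
([8.1, -29.2, 0.9], np.float64(-3.35))
([9.8, -28.7, 0.9], np.float64(-3.35))
->
(np.float64(437.3760111337816), np.float64(242.27017132844344), 125, 22.8)
([0.0, 0.0, 25.6], np.float64(0.0))
x5
```

The pads swung forward and reached the tray floor: 7 N upward, so the tips are about 34 mm ahead of the TCP at this gap. I'm regripping about 12 mm higher.

apply_moves --rows '[{"jaw": 40, "offset": [0, 0, 0], "spin": 0}, {"jaw": 40, "offset": [0, 0, 0], "spin": 0}, {"jaw": 40, "offset": [0, 0, -12], "spin": 0}, {"jaw": 40, "offset": [0, 0, 0], "spin": 0}, {"jaw": 15, "offset": [0, 0, 0], "spin": 0}]'

```text
t: 8.02
ee_pos: [0.5367, -0.2627, 0.0504]
eef_rot: [[0.858, -0.514, 0.002], [-0.514, -0.858, -0.001], [0.002, 0.0, -1.0]]
contact_force: [0.3, -0.2, -1.1]
finger_gap: 0.0288
grip_force: 0.0
```

apply_moves --rows '[{"jaw": 15, "offset": [0, 0, 0], "spin": 0}, {"jaw": 15, "offset": [0, 0, 0], "spin": 0}, {"jaw": 15, "offset": [0, 0, 0], "spin": 0}, {"jaw": 15, "offset": [0, 0, 0], "spin": 0}, {"jaw": 15, "offset": [0, 0, -10], "spin": 0}]' --squeeze 25

```text
t: 8.43
ee_pos: [0.5352, -0.2618, 0.0581]
eef_rot: [[0.858, -0.514, -0.003], [-0.514, -0.858, 0.002], [-0.003, -0.0, -1.0]]
contact_force: [-1.5, 0.5, -1.0]
finger_gap: 0.0241
grip_force: 24.6
```

apply_moves --rows '[{"jaw": 15, "offset": [0, 0, -40], "spin": 0}, {"jaw": 15, "offset": [0, 0, -40], "spin": 0}, {"jaw": 15, "offset": [0, 0, -40], "spin": 0}, {"jaw": 15, "offset": [0, 0, -40], "spin": 0}, {"jaw": 15, "offset": [0, 0, -40], "spin": 0}]'

```text
t: 8.85
ee_pos: [0.5355, -0.2619, 0.2616]
eef_rot: [[0.858, -0.514, -0.001], [-0.514, -0.858, 0.0], [-0.001, 0.0, -1.0]]
contact_force: [1.3, -1.3, -1.1]
finger_gap: 0.0246
grip_force: 24.9
```

apply_moves --rows '[{"jaw": 15, "offset": [-27.1, -22.0, 0], "spin": -3.36}, {"jaw": 15, "offset": [-25.8, -23.5, 0], "spin": -3.36}, {"jaw": 15, "offset": [-24.3, -25.0, 0], "spin": -3.36}, {"jaw": 15, "offset": [-22.8, -26.4, 0], "spin": -3.36}, {"jaw": 15, "offset": [-21.2, -27.7, 0], "spin": -3.36}]'

```text
t: 9.27
ee_pos: [0.4753, -0.0969, 0.2595]
eef_rot: [[0.97, -0.242, -0.0], [-0.242, -0.97, 0.0], [-0.0, -0.0, -1.0]]
contact_force: [0.6, 1.0, -0.5]
finger_gap: 0.0246
grip_force: 24.9
```

apply_moves --rows '[{"jaw": 15, "offset": [-19.6, -28.9, 0], "spin": -3.36}, {"jaw": 15, "offset": [-17.9, -30, 0], "spin": -3.36}, {"jaw": 15, "offset": [-16.1, -31, 0], "spin": -3.36}, {"jaw": 15, "offset": [-2.4, -30.2, 0], "spin": -3.35}, {"jaw": 15, "offset": [-0.7, -30.3, 0], "spin": -3.35}]'

```text
t: 9.68
ee_pos: [0.439, 0.0621, 0.2598]
eef_rot: [[0.999, 0.049, 0.0], [0.049, -0.999, -0.0], [0.0, 0.0, -1.0]]
contact_force: [1.1, 0.0, -1.0]
finger_gap: 0.0241
grip_force: 24.9
```

apply_moves --rows '[{"jaw": 15, "offset": [1.1, -30.3, 0], "spin": -3.35}, {"jaw": 15, "offset": [2.9, -30.1, 0], "spin": -3.35}, {"jaw": 15, "offset": [4.6, -29.9, 0], "spin": -3.35}, {"jaw": 15, "offset": [6.4, -29.6, 0], "spin": -3.35}, {"jaw": 15, "offset": [8.1, -29.2, 0], "spin": -3.35}]'

```text
t: 10.1
ee_pos: [0.4381, 0.2135, 0.2596]
eef_rot: [[0.942, 0.335, -0.0], [0.335, -0.942, -0.0], [-0.0, 0.0, -1.0]]
contact_force: [1.0, 0.1, -0.5]
finger_gap: 0.0241
grip_force: 24.9
```

apply_moves --rows '[{"jaw": 15, "offset": [9.8, -28.7, 0], "spin": -3.35}, {"jaw": 15, "offset": [0, 0, 30], "spin": 0}, {"jaw": 15, "offset": [0, 0, 30], "spin": 0}, {"jaw": 15, "offset": [0, 0, 30], "spin": 0}, {"jaw": 15, "offset": [0, 0, 0], "spin": 0}]'

```text
t: 10.52
ee_pos: [0.435, 0.2413, 0.1645]
eef_rot: [[0.922, 0.387, -0.01], [0.387, -0.922, -0.004], [-0.011, -0.0, -1.0]]
contact_force: [-1.3, 0.1, -0.5]
finger_gap: 0.0245
grip_force: 25.0
```

```bash
python3 - <<'E'
from plan import *
st=robot.get_state(); print(st["t"],st["ee_pos"],yaw(st),st["finger_gap"],st["grip_force"],st["contact_force"])
s=robot.grab_frame("scene");t=robot.grab_frame("top")
p=np.array(st["ee_pos"])
v0=np.r_[p+rz(np.radians(22.8))@np.array([.017,0,-.045]),np.radians(22.8),0]
for f in(s,t):
    rs=[r for r in robot.masks_of("block_long",f) if np.hypot(*(np.argwhere(r["region"]).mean(0)[::-1]-pix(f,v0[:3])))<25]
    print([ (r["confidence"],pix(f,v0[:3]+[0,0,.013])-np.argwhere(r["region"]).mean(0)[::-1],r["region"].sum(),sil(f,rz(v0[3]),v0[:3],.058).sum()/16) for r in rs])
    im=cv2.resize(f["pixels"],None,fx=5,fy=5,interpolation=cv2.INTER_CUBIC)
    m=sil(f,rz(v0[3]),v0[:3],.058,5); cs,_=cv2.findContours(m,0,1); cv2.drawContours(im,cs,-1,(0,0,255),1)
    c=(pix(f,v0[:3])*5).astype(int); cv2.imwrite("pics/h_%s.png"%("s" if f is s else "t"),im[c[1]-250:c[1]+250,c[0]-200:c[0]+200])
cv2.imwrite("pics/h1.png",np.hstack([cv2.imread("pics/h_s.png"),cv2.imread("pics/h_t.png")]))
plan([(*rk(-60,0),130,22.8,2)])
E
```

```text
10.5167 [0.43500381 0.24134988 0.16449271] 22.75864023316343 0.024490691464386014 24.965384602546692 [-1.26428625  0.12920749 -0.45986841]
[(0.77, array([-2.09087209, -1.47566552]), np.int64(212), np.float64(273.9375))]
[(0.49, array([-0.48939979, -1.52068746]), np.int64(94), np.float64(516.375))]
->
(np.float64(439.2197374369586), np.float64(243.04520250134766), 130, 22.8)
([-0.1, -0.3, 20.6], np.float64(-0.05))
([-0.1, -0.3, 20.6], np.float64(-0.05))
```

View pics/h1.png

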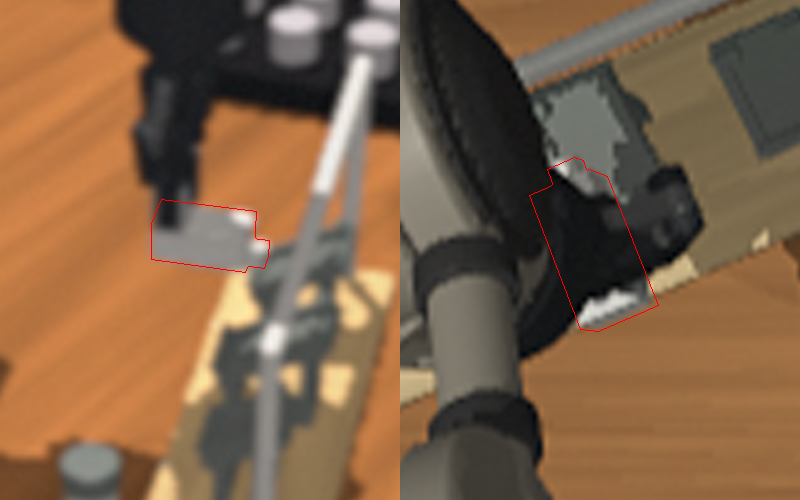

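The block hangs level in the grip and its predicted outline matches it in both views (scene crop 150–270, 200–270), so calibration and grasp are good. Next I lower it, slide it under the rail, then press it down to pivot.

apply_moves --rows '[{"jaw": 15, "offset": [0, 0, 17], "spin": 0}, {"jaw": 15, "offset": [0, 0, 17], "spin": 0}, {"jaw": 15, "offset": [0, 0, 0], "spin": 0}, {"jaw": 15, "offset": [15, 0, 0], "spin": 0}, {"jaw": 15, "offset": [0, 0, 0], "spin": 0}]'

```text
t: 11.13
ee_pos: [0.4551, 0.249, 0.1375]
eef_rot: [[0.923, 0.386, 0.005], [0.386, -0.923, 0.002], [0.005, 0.0, -1.0]]
contact_force: [0.6, 0.6, -1.8]
finger_gap: 0.0245
grip_force: 25.0
```

```bash
cat > rel.py <<'E'
from plan import *
st=robot.get_state(); p=np.array(st["ee_pos"]); d=rz(np.radians(-22.8))@(p-np.r_[RK[:2],0])
print(st["t"],"rackframe",(d*1000).round(1),"yaw",yaw(st).round(2),"gap",st["finger_gap"],st["grip_force"],"F",np.round(rz(np.radians(-22.8))@st["contact_force"],1),"tilt",np.round(np.asarray(st["eef_rot"])[:,2],4))
E
python3 rel.py
```

```text
11.1333 rackframe [-43.   -0.7 137.5] yaw 22.7 gap 0.024457420747033984 25.003269016742706 F [ 0.7  0.3 -1.8] tilt [ 0.0051  0.0018 -1.    ]
```

apply_moves --rows '[{"jaw": 15, "offset": [7, -0.7, 4], "spin": 0}, {"jaw": 15, "offset": [7, 0, 4], "spin": 0}, {"jaw": 15, "offset": [0, 0, 3], "spin": 0}, {"jaw": 15, "offset": [0, 0, 3], "spin": 0}, {"jaw": 15, "offset": [0, 0, 0], "spin": 0}]'

```text
t: 11.55
ee_pos: [0.4644, 0.254, 0.1206]
eef_rot: [[0.922, 0.386, -0.001], [0.386, -0.922, -0.001], [-0.002, 0.0, -1.0]]
contact_force: [-0.2, 0.2, 0.3]
finger_gap: 0.0242
grip_force: 25.1
```

apply_moves --rows '[{"jaw": 15, "offset": [0.5, 0, 3], "spin": 0}, {"jaw": 15, "offset": [0.5, 0, 3], "spin": 0}, {"jaw": 15, "offset": [0.5, 0, 3], "spin": 0}, {"jaw": 15, "offset": [0.5, 0, 0], "spin": 0}, {"jaw": 15, "offset": [0, 0, 0], "spin": 0}]'

```text
t: 11.97
ee_pos: [0.4637, 0.2538, 0.1116]
eef_rot: [[0.922, 0.387, -0.007], [0.387, -0.922, -0.003], [-0.008, 0.0, -1.0]]
contact_force: [-9.3, -4.0, 5.7]
finger_gap: 0.0245
grip_force: 26.0
```

```bash
python3 rel.py
```

```text
11.9667 rackframe [-33.2   0.4 111.6] yaw 22.74 gap 0.024478454630852964 25.978370904922485 F [-10.1  -0.1   5.7] tilt [-0.007  -0.0031 -1.    ]
```

apply_moves --rows '[{"jaw": 15, "offset": [0, 0, 3], "spin": 0}, {"jaw": 15, "offset": [0, 0, 3], "spin": 0}, {"jaw": 15, "offset": [0, 0, 2], "spin": 0}, {"jaw": 15, "offset": [0, 0, 0], "spin": 0}, {"jaw": 15, "offset": [0, 0, 0], "spin": 0}]'

```text
t: 12.38
ee_pos: [0.4641, 0.2541, 0.1036]
eef_rot: [[0.922, 0.387, -0.006], [0.387, -0.922, -0.002], [-0.006, -0.0, -1.0]]
contact_force: [-7.0, -2.9, 3.5]
finger_gap: 0.0243
grip_force: 27.1
```

```bash
python3 rel.py
```

```text
12.3833 rackframe [-32.8   0.6 103.6] yaw 22.74 gap 0.024305889856914554 27.078450322151184 F [-7.6  0.1  3.5] tilt [-0.006  -0.0024 -1.    ]
```

apply_moves --rows '[{"jaw": 15, "offset": [1, 0, 2], "spin": 0}, {"jaw": 15, "offset": [1, 0, 2], "spin": 0}, {"jaw": 15, "offset": [1, 0, 1], "spin": 0}, {"jaw": 15, "offset": [0, 0, 0], "spin": 0}, {"jaw": 15, "offset": [0, 0, 0], "spin": 0}]'

```text
t: 12.8
ee_pos: [0.4671, 0.2551, 0.1008]
eef_rot: [[0.922, 0.386, -0.004], [0.386, -0.922, -0.002], [-0.005, 0.0, -1.0]]
contact_force: [-13.5, -6.4, 21.5]
finger_gap: 0.0242
grip_force: 42.4
```

```bash
python3 rel.py; python3 - <<'E'
from plan import *
s=robot.grab_frame("scene");t=robot.grab_frame("top")
c=np.array(pix(s,np.r_[RK[:2],.08])).astype(int);d=np.array(pix(t,np.r_[RK[:2],.08])).astype(int)
z=lambda f,c:cv2.resize(f["pixels"][c[1]-45:c[1]+45,c[0]-30:c[0]+30],(400,600),interpolation=cv2.INTER_CUBIC)
cv2.imwrite("pics/p1.png",np.hstack([z(s,c),z(t,d)]))
E
```

```text
12.8 rackframe [-29.7   0.4 100.8] yaw 22.73 gap 0.02419028999554889 42.35633969306946 F [-15.   -0.7  21.5] tilt [-0.0045 -0.0022 -1.    ]
```

View pics/p1.png

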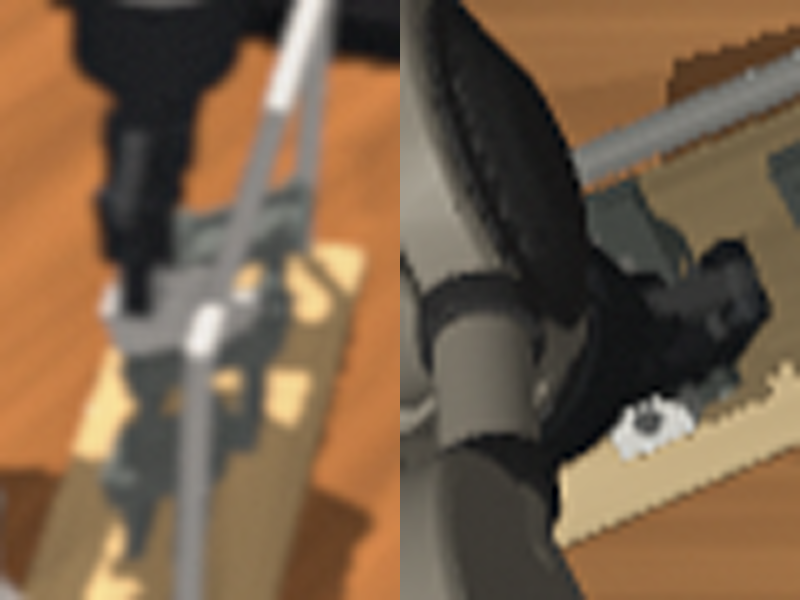

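The block sits in the long nest on its nose, but the tail is about 7 mm high and about 3 mm too far downhill, probably on the lower wall. I'm lifting slightly, moving uphill and re-pressing.

apply_moves --rows '[{"jaw": 15, "offset": [1, 0, -2], "spin": 0}, {"jaw": 15, "offset": [1, 0, -2], "spin": 0}, {"jaw": 15, "offset": [1, 0, -1], "spin": 0}, {"jaw": 15, "offset": [0, 0, 0], "spin": 0}, {"jaw": 15, "offset": [0, 0, 0], "spin": 0}]'

```text
t: 13.32
ee_pos: [0.4689, 0.256, 0.1036]
eef_rot: [[0.922, 0.387, -0.008], [0.387, -0.922, -0.003], [-0.008, 0.0, -1.0]]
contact_force: [-10.2, -5.7, 5.3]
finger_gap: 0.0241
grip_force: 40.8
```

```bash
python3 rel.py
```

```text
13.3167 rackframe [-27.6   0.4 103.6] yaw 22.74 gap 0.024147509268756077 40.751221776008606 F [-11.6  -1.3   5.3] tilt [-0.0076 -0.0032 -1.    ]
```

apply_moves --rows '[{"jaw": 15, "offset": [1.5, 0, 1], "spin": 0}, {"jaw": 15, "offset": [1, 0, 2], "spin": 0}, {"jaw": 15, "offset": [1, 0, 2], "spin": 0}, {"jaw": 15, "offset": [0, 0, 1], "spin": 0}, {"jaw": 15, "offset": [0, 0, 0], "spin": 0}]'

```text
t: 13.73
ee_pos: [0.4721, 0.2577, 0.1003]
eef_rot: [[0.922, 0.387, -0.006], [0.387, -0.922, -0.003], [-0.007, -0.0, -1.0]]
contact_force: [-18.0, -8.3, 27.7]
finger_gap: 0.024
grip_force: 51.8
```

```bash
python3 rel.py
```

```text
13.7333 rackframe [-24.    0.8 100.3] yaw 22.79 gap 0.02398947019599184 51.802886724472046 F [-19.8  -0.7  27.7] tilt [-0.0061 -0.0025 -1.    ]
```

apply_moves --rows '[{"jaw": 15, "offset": [-0.5, 0, -2], "spin": 0}, {"jaw": 15, "offset": [0, 0, -1], "spin": 0}, {"jaw": 15, "offset": [0, 0, 0], "spin": 0}, {"jaw": 40, "offset": [0, 0, 0], "spin": 0}, {"jaw": 40, "offset": [0, 0, 0], "spin": 0}]'

```text
t: 14.15
ee_pos: [0.4751, 0.2585, 0.1014]
eef_rot: [[0.922, 0.386, 0.001], [0.386, -0.922, 0.0], [0.001, 0.0, -1.0]]
contact_force: [0.6, 0.2, 0.8]
finger_gap: 0.0398
grip_force: 0.0
```

apply_moves --rows '[{"jaw": 40, "offset": [0, 0, 0], "spin": 0}, {"jaw": 40, "offset": [0, 0, -10], "spin": 0}, {"jaw": 40, "offset": [-10, 0, -20], "spin": 0}, {"jaw": 40, "offset": [-20, 0, -30], "spin": 0}, {"jaw": 40, "offset": [-30, 0, -30], "spin": 0}]'

```text
t: 14.57
ee_pos: [0.421, 0.2355, 0.1918]
eef_rot: [[0.923, 0.386, 0.001], [0.386, -0.923, 0.0], [0.001, 0.0, -1.0]]
contact_force: [-0.0, -0.8, 0.8]
finger_gap: 0.0397
grip_force: 0.0
```

apply_moves --rows '[{"jaw": 40, "offset": [-40, 0, -30], "spin": 0}, {"jaw": 40, "offset": [-40, 0, -20], "spin": 0}, {"jaw": 40, "offset": [-20, 30, 0], "spin": 0}, {"jaw": 40, "offset": [0, 40, 0], "spin": 0}, {"jaw": 40, "offset": [0, 40, 0], "spin": 0}]'

```text
t: 14.98
ee_pos: [0.3786, 0.0983, 0.2361]
eef_rot: [[0.921, 0.389, 0.004], [0.389, -0.921, 0.0], [0.003, 0.001, -1.0]]
contact_force: [1.1, 0.1, 0.3]
finger_gap: 0.0404
grip_force: 0.0
```

```bash
python3 rel.py; cat > chk.py <<'E'
from plan import *; import sys
def Rb(th):
    c,s=np.cos(th),np.sin(th); return rz(np.radians(22.8))@np.array([[c,0,-s],[0,1,0],[s,0,c]])
def overlay(fn,items):
    s=robot.grab_frame("scene");t=robot.grab_frame("top");o=[]
    for n,k in items:
        org=np.r_[RK[:2],.062]+rz(np.radians(22.8))@np.array([0,k*.085,0])
        for f in(s,t):
            im=cv2.resize(f["pixels"],None,fx=6,fy=6,interpolation=cv2.INTER_CUBIC)
            m=sil(f,Rb(np.pi/6),org,LEN[n],6); cs,_=cv2.findContours(m,0,1); cv2.drawContours(im,cs,-1,(0,0,255),1)
            c=((pix(f,org)+.5)*6).astype(int); o.append(im[c[1]-200:c[1]+200,c[0]-200:c[0]+200])
    cv2.imwrite(fn,np.hstack(o[:2]) if len(o)==2 else cv2.resize(np.vstack([np.hstack(o[::2]),np.hstack(o[1::2])]),(800,533)))
    return s,t
E
python3 -c "
from chk import *
s,t=overlay('pics/c1.png',[('long',0)])
for f in (s,t):
  for r in robot.masks_of('block_long',f): print(r['confidence'],r['extent'])
"
```

```text
14.9833 rackframe [-171.9 -109.9  236.1] yaw 22.9 gap 0.04039483900172416 0.0 F [ 1.  -0.4  0.3] tilt [ 3.6e-03  2.0e-04 -1.0e+00]
0.75 [300.5, 141.6, 326.2, 151.0]
0.72 [312.2, 128.5, 333.8, 141.4]
0.82 [151.5, 230.3, 172.5, 264.6]
```

View pics/c1.png

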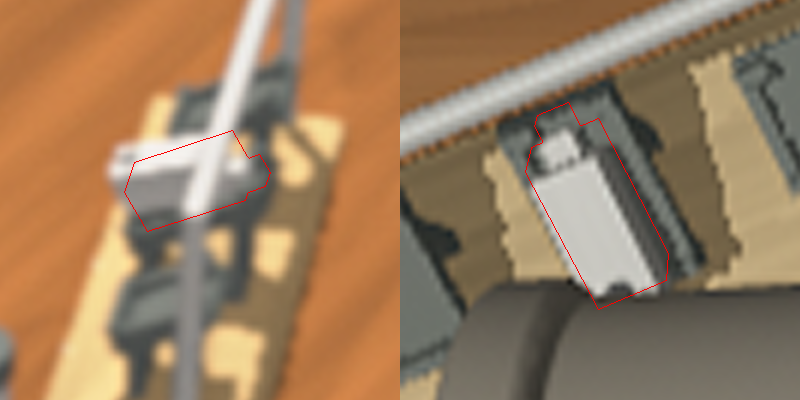

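The long block is not seated: it leans toward the +y lip and is only about half tilted, so my nest y is a little off. I'm measuring the nests numerically from the clean frame.

```bash
python3 - <<'E'
from plan import *
import pickle
from scipy.ndimage import map_coordinates
np.set_printoptions(precision=1,suppress=True,linewidth=160)
s,t=pickle.load(open("f.pkl","rb"))
W=lambda X:rz(np.radians(22.8))@np.array(X,float)+np.r_[RK[:2],0]
for f,nm in((t,"top"),(s,"scene")):
    hsv=cv2.cvtColor(f["pixels"],cv2.COLOR_BGR2HSV)
    for ch in ([1] if nm=="top" else [1]):
      sat=hsv[...,1].astype(float)
      for n,k in(("short",-1),("long",0),("medium",1)):
        H=LEN[n]/2
        # across y at lip-top height; across slope at floor height
        for u in(-H*.6,0,H*.6):
            ys=np.arange(-.034,.0341,.001); P=np.array([pix(f,W((u*.866-.003,k*.085+y,.062+.5*u+.0052))) for y in ys])
            v=map_coordinates(sat,[P[:,1],P[:,0]],order=1); m=v<(v.min()+v.max())/2; i=np.flatnonzero(m)
            print(nm,n,"u%.0f"%(u*1e3),"y edges",ys[i[0]]*1e3,ys[i[-1]]*1e3,"n",len(i), end=" | ")
        us=np.arange(-H-.025,H+.0251,.001); P=np.array([pix(f,W((q*.866,k*.085,.062+.5*q))) for q in us])
        v=map_coordinates(sat,[P[:,1],P[:,0]],order=1); m=v<(v.min()+v.max())/2; i=np.flatnonzero(m); print("\n   u edges",us[i[0]]*1e3,us[i[-1]]*1e3,"expect",(H+.009)*1e3)
        g=cv2.cvtColor(f["pixels"],cv2.COLOR_BGR2GRAY).astype(float)
        if nm=="top":
            ys=np.arange(-.028,.0281,.002);P=np.array([pix(f,W((0,k*.085+y,.062))) for y in ys]); print("   grey y",np.c_[ys*1e3,map_coordinates(g,[P[:,1],P[:,0]],order=1)].T.round(0).tolist()[1])
            P=np.array([pix(f,W((q*.866,k*.085,.062+.5*q))) for q in us[::2]]);print("   grey u",map_coordinates(g,[P[:,1],P[:,0]],order=1).round(0).tolist())
E
```

```text
top short u-10 y edges -22.999999999999993 20.000000000000046 n 44 | top short u0 y edges -23.999999999999993 20.000000000000046 n 45 | top short u10 y edges -22.999999999999993 20.000000000000046 n 44 | 
   u edges -28.99999999999999 30.00000000000006 expect 26.000000000000004
   grey y [96.0, 94.0, 66.0, 66.0, 105.0, 114.0, 113.0, 112.0, 113.0, 112.0, 112.0, 112.0, 112.0, 112.0, 112.0, 113.0, 112.0, 112.0, 113.0, 114.0, 110.0, 71.0, 90.0, 110.0, 117.0, 139.0, 160.0, 159.0, 158.0]
   grey u [166.0, 168.0, 171.0, 175.0, 176.0, 175.0, 149.0, 111.0, 110.0, 100.0, 86.0, 85.0, 102.0, 110.0, 113.0, 113.0, 113.0, 112.0, 112.0, 112.0, 112.0, 112.0, 113.0, 113.0, 113.0, 113.0, 113.0, 113.0, 113.0, 113.0, 114.0, 113.0, 113.0, 114.0, 112.0, 97.0, 94.0, 99.0, 99.0, 95.0, 98.0, 90.0, 87.0]
top long u-17 y edges -23.999999999999993 20.000000000000046 n 45 | top long u0 y edges -22.999999999999993 20.000000000000046 n 44 | top long u17 y edges -28.999999999999996 20.000000000000046 n 50 | 
   u edges -40.99999999999999 54.00000000000009 expect 38.0
   grey y [99.0, 100.0, 87.0, 72.0, 99.0, 114.0, 
[... 1341 characters left out ...]
0, 149.0, 173.0]
scene short u-10 y edges -34.0 27.000000000000053 n 62 | scene short u0 y edges -34.0 21.000000000000046 n 56 | scene short u10 y edges -32.0 32.00000000000006 n 46 | 
   u edges -30.999999999999993 42.00000000000007 expect 26.000000000000004
scene long u-17 y edges -34.0 15.00000000000004 n 50 | scene long u0 y edges -34.0 34.00000000000006 n 37 | scene long u17 y edges -34.0 19.000000000000046 n 54 | 
   u edges -44.0 42.00000000000008 expect 38.0
scene medium u-14 y edges -34.0 19.000000000000046 n 54 | scene medium u0 y edges -34.0 23.00000000000005 n 36 | scene medium u14 y edges -34.0 23.00000000000005 n 58 | 
   u edges -40.99999999999999 39.00000000000008 expect 32.0
```

```bash
python3 - <<'E'
import numpy as np
v=np.load("rack.npy"); a=np.radians(22.8); c,s=np.cos(a),np.sin(a)
dx,dy=.0003,-.0022
v=np.array([v[0]+c*dx-s*dy,v[1]+s*dx+c*dy,v[2]]); np.save("rack.npy",v); print(v)
E
python3 rel.py
```

```text
[0.49566062 0.26438429 0.39810337]
15.1833 rackframe [-171.4 -108.3  235. ] yaw 22.52 gap 0.039887567247226176 0.0 F [0.2 1.  1.4] tilt [ 1.e-03  3.e-04 -1.e+00]
```

apply_moves --rows '[{"jaw": 42, "offset": [19, -27.7, 5], "spin": 0}, {"jaw": 42, "offset": [19, -27.7, 5], "spin": 0}, {"jaw": 42, "offset": [19, -27.7, 5], "spin": 0}, {"jaw": 42, "offset": [19, -27.7, 5], "spin": -0.3}, {"jaw": 42, "offset": [0, 0, 20], "spin": 0}]'

```text
t: 15.6
ee_pos: [0.408, 0.2371, 0.1963]
eef_rot: [[0.918, 0.396, 0.006], [0.396, -0.918, 0.004], [0.008, -0.001, -1.0]]
contact_force: [0.4, -1.0, 0.1]
finger_gap: 0.042
grip_force: 0.0
```

apply_moves --rows '[{"jaw": 42, "offset": [20, 0, 25], "spin": 0}, {"jaw": 42, "offset": [20, 0, 25], "spin": 0}, {"jaw": 42, "offset": [10, 0, 15], "spin": 0}, {"jaw": 42, "offset": [0, 0, 0], "spin": 0}, {"jaw": 42, "offset": [0, 0, 0], "spin": 0}]'

```text
t: 16.02
ee_pos: [0.4513, 0.2513, 0.1288]
eef_rot: [[0.92, 0.393, -0.003], [0.393, -0.92, -0.001], [-0.003, -0.0, -1.0]]
contact_force: [-0.9, 0.4, 0.5]
finger_gap: 0.0422
grip_force: 0.0
```

```bash
python3 rel.py
```

```text
16.0167 rackframe [-46.    5.1 128.8] yaw 23.14 gap 0.04218589944970932 0.0 F [-0.6  0.7  0.5] tilt [-2.5e-03 -8.0e-04 -1.0e+00]
```

apply_moves --rows '[{"jaw": 42, "offset": [9, 2.6, 9], "spin": 0.3}, {"jaw": 42, "offset": [9, 0, 9], "spin": 0}, {"jaw": 42, "offset": [7, 0, 8], "spin": 0}, {"jaw": 42, "offset": [0, 0, 0], "spin": 0}, {"jaw": 15, "offset": [0, 0, 0], "spin": 0}]' --squeeze 25

```text
t: 16.43
ee_pos: [0.4761, 0.2577, 0.1039]
eef_rot: [[0.922, 0.387, -0.0], [0.387, -0.922, -0.0], [-0.0, 0.0, -1.0]]
contact_force: [0.5, -0.2, 0.5]
finger_gap: 0.0312
grip_force: 0.0
```

apply_moves --rows '[{"jaw": 15, "offset": [0, 0, 0], "spin": 0}, {"jaw": 15, "offset": [0, 0, 0], "spin": 0}, {"jaw": 15, "offset": [0, 0, 0], "spin": 0}, {"jaw": 15, "offset": [0, 0, -6], "spin": 0}, {"jaw": 15, "offset": [0, 0, 0], "spin": 0}]'

```text
t: 16.85
ee_pos: [0.477, 0.2576, 0.1105]
eef_rot: [[0.922, 0.386, 0.002], [0.386, -0.922, 0.0], [0.002, 0.0, -1.0]]
contact_force: [-0.5, 0.1, -0.8]
finger_gap: 0.0248
grip_force: 25.9
```

```bash
python3 rel.py
```

```text
16.85 rackframe [-19.8   1.  110.5] yaw 22.73 gap 0.024751939326827534 25.896487534046173 F [-0.4  0.3 -0.8] tilt [ 1.8e-03  4.0e-04 -1.0e+00]
```

```bash
cat > pfit.py <<'E'
from chk import *
def posefit(n,y,x0,z0,th0,frames=None,views="st",k=0):
    fr=frames or dict(s=robot.grab_frame("scene"),t=robot.grab_frame("top")); Ms={}
    c0=W3((x0,y+k*.085,z0+.013))
    for v in views:
        rs=[r for r in robot.masks_of("block_"+n,fr[v]) if np.hypot(*(np.argwhere(r["region"]).mean(0)[::-1]-pix(fr[v],c0)))<15]
        if rs: Ms[v]=cv2.resize(rs[0]["region"].astype(np.uint8),None,fx=4,fy=4,interpolation=cv2.INTER_NEAREST); print(v,"conf",rs[0]["confidence"],rs[0]["region"].sum())
    def cost(p,parts=False):
        o=W3((p[0],p[3]+k*.085,p[1])); t=0
        for v,M in Ms.items():
            S=sil(fr[v],Rb(p[2]),o,LEN[n]); t+=3*int(((M==1)&(S==0)).sum())+int(((M==0)&(S==1)).sum())
        return t/100
    x=np.array([x0,z0,th0,y]); best=None
    for th in(th0-.25,th0,th0+.25):
        i=np.array([x0,z0,th,y]); r=minimize(cost,i,method="Nelder-Mead",options=dict(initial_simplex=i+np.vstack([np.zeros(4),np.diag([.005,.005,.15,.003])])))
        if best is None or r.fun<best.fun: best=r
    b=best.x; print(n,"x %.1f z %.1f y %.1f pitch %.1f"%(b[0]*1e3,b[1]*1e3,b[3]*1e3,np.degrees(b[2])),"cost",best.fun)
    return b
def W3(X): return rz(np.radians(22.8))@np.array(X,float)+np.r_[RK[:2],0]
E
python3 - <<'E'
from pfit import *
posefit("long",.001,-.007,.075,.35)
fr=dict(s=robot.grab_frame("scene"))
E
```

```text
s conf 0.65 128
t conf 0.7 131
long x -11.4 z 67.3 y 3.2 pitch 18.4 cost 73.95
```

apply_moves --rows '[{"jaw": 15, "offset": [0, 1, 3], "spin": 0}, {"jaw": 15, "offset": [0, 0, 3], "spin": 0}, {"jaw": 15, "offset": [0, 0, 0], "spin": 0}, {"jaw": 40, "offset": [0, 0, 0], "spin": 0}, {"jaw": 40, "offset": [0, 0, 0], "spin": 0}]'

```text
t: 17.52
ee_pos: [0.477, 0.2565, 0.1032]
eef_rot: [[0.922, 0.386, 0.0], [0.386, -0.922, -0.0], [0.0, 0.0, -1.0]]
contact_force: [-0.9, -0.3, -0.0]
finger_gap: 0.0399
grip_force: 0.0
```

apply_moves --rows '[{"jaw": 40, "offset": [-5, 0, 0], "spin": 0}, {"jaw": 40, "offset": [-5, 0, 2], "spin": 0}, {"jaw": 40, "offset": [-5, 0, 3], "spin": 0}, {"jaw": 40, "offset": [0, 0, 2], "spin": 0}, {"jaw": 15, "offset": [0, 0, 0], "spin": 0}]'

```text
t: 17.93
ee_pos: [0.4624, 0.2505, 0.0958]
eef_rot: [[0.922, 0.386, -0.001], [0.386, -0.922, -0.001], [-0.001, 0.0, -1.0]]
contact_force: [0.8, 1.0, -0.6]
finger_gap: 0.0291
grip_force: 0.0
```

apply_moves --rows '[{"jaw": 15, "offset": [0, 0, 0], "spin": 0}, {"jaw": 15, "offset": [0, 0, 0], "spin": 0}, {"jaw": 15, "offset": [0, 0, 0], "spin": 0}, {"jaw": 15, "offset": [0, 0, -8], "spin": 0}, {"jaw": 15, "offset": [0, 0, 0], "spin": 0}]'

```text
t: 18.35
ee_pos: [0.464, 0.2511, 0.1057]
eef_rot: [[0.922, 0.386, 0.002], [0.386, -0.922, 0.001], [0.002, 0.0, -1.0]]
contact_force: [1.0, -0.3, -0.5]
finger_gap: 0.0247
grip_force: 28.6
```

```bash
python3 rel.py; python3 - <<'E'
from pfit import *
b=posefit("long",.001,-.010,.075,.35)
b=posefit("long",.001,-.010,.075,.35,views="s")
E
```

```text
18.35 rackframe [-34.3   0.  105.7] yaw 22.73 gap 0.02469954926036316 28.645954728126526 F [ 0.8 -0.7 -0.5] tilt [ 2.4e-03  8.0e-04 -1.0e+00]
s conf 0.72 117
long x -9.8 z 73.3 y 3.2 pitch 20.0 cost 22.59
long x -10.0 z 75.0 y 1.0 pitch 5.7 cost 0.0
```

apply_moves --rows '[{"jaw": 15, "offset": [3, 0, 0], "spin": 0}, {"jaw": 15, "offset": [2, 0, 2], "spin": 0}, {"jaw": 15, "offset": [0, 0, 2], "spin": 0}, {"jaw": 15, "offset": [0, 0, 2], "spin": 0}, {"jaw": 15, "offset": [0, 0, 0], "spin": 0}]'

```text
t: 19.12
ee_pos: [0.4679, 0.2527, 0.0981]
eef_rot: [[0.922, 0.386, 0.0], [0.386, -0.922, 0.0], [0.0, 0.0, -1.0]]
contact_force: [0.4, 0.2, 3.1]
finger_gap: 0.0248
grip_force: 29.0
```

```bash
python3 rel.py
```

```text
19.1167 rackframe [-30.1   0.   98.1] yaw 22.72 gap 0.024787432283337737 28.970461785793304 F [0.5 0.1 3.1] tilt [ 3.e-04  0.e+00 -1.e+00]
```

apply_moves --rows '[{"jaw": 15, "offset": [0.5, 0, 1.5], "spin": 0}, {"jaw": 15, "offset": [0.5, 0, 1.5], "spin": 0}, {"jaw": 15, "offset": [0.5, 0, 1], "spin": 0}, {"jaw": 15, "offset": [0, 0, 0], "spin": 0}, {"jaw": 15, "offset": [0, 0, 0], "spin": 0}]'

```text
t: 19.53
ee_pos: [0.468, 0.2529, 0.094]
eef_rot: [[0.922, 0.386, -0.003], [0.386, -0.922, -0.001], [-0.003, 0.0, -1.0]]
contact_force: [-4.7, -2.2, 3.2]
finger_gap: 0.025
grip_force: 29.2
```

```bash
python3 rel.py
```

```text
19.5333 rackframe [-29.9   0.1  94. ] yaw 22.73 gap 0.02499548855708082 29.243546426296234 F [-5.2 -0.2  3.2] tilt [-0.0025 -0.0011 -1.    ]
```

apply_moves --rows '[{"jaw": 15, "offset": [1, 0, 1], "spin": 0}, {"jaw": 15, "offset": [1, 0, 1], "spin": 0}, {"jaw": 15, "offset": [0, 0, 1], "spin": 0}, {"jaw": 15, "offset": [0, 0, 0], "spin": 0}, {"jaw": 15, "offset": [0, 0, 0], "spin": 0}]'

```text
t: 19.95
ee_pos: [0.4687, 0.2532, 0.0905]
eef_rot: [[0.922, 0.386, -0.005], [0.386, -0.922, -0.002], [-0.006, -0.0, -1.0]]
contact_force: [-7.3, -2.8, 3.0]
finger_gap: 0.0247
grip_force: 29.8
```

```bash
python3 rel.py;  python3 - <<'E'
from pfit import *
b=posefit("long",0,-.002,.063,.5)
E
```

```text
19.95 rackframe [-29.1   0.1  90.5] yaw 22.74 gap 0.02471296461503664 29.84546720981598 F [-7.8  0.3  3. ] tilt [-0.0052 -0.0022 -1.    ]
long x -2.0 z 63.0 y 0.0 pitch 14.3 cost 0.0
```

apply_moves --rows '[{"jaw": 15, "offset": [0.5, 0, 1], "spin": 0}, {"jaw": 15, "offset": [0.5, 0, 1], "spin": 0}, {"jaw": 15, "offset": [0, 0, 1], "spin": 0}, {"jaw": 15, "offset": [0, 0, 0], "spin": 0}, {"jaw": 15, "offset": [0, 0, 0], "spin": 0}]'

```text
t: 20.57
ee_pos: [0.469, 0.2534, 0.0896]
eef_rot: [[0.922, 0.387, -0.006], [0.387, -0.922, -0.002], [-0.006, 0.0, -1.0]]
contact_force: [-15.4, -7.8, 23.7]
finger_gap: 0.0253
grip_force: 32.4
```

```bash
python3 rel.py
```

```text
20.5667 rackframe [-28.8   0.2  89.6] yaw 22.74 gap 0.025280890645184885 32.43384897708893 F [-17.2  -1.2  23.7] tilt [-0.0057 -0.0025 -1.    ]
```

apply_moves --rows '[{"jaw": 15, "offset": [-0.5, 0, -1.5], "spin": 0}, {"jaw": 15, "offset": [0, 0, -1], "spin": 0}, {"jaw": 15, "offset": [0, 0, 0], "spin": 0}, {"jaw": 42, "offset": [0, 0, 0], "spin": 0}, {"jaw": 42, "offset": [0, 0, 0], "spin": 0}]'

```text
t: 20.98
ee_pos: [0.4718, 0.2543, 0.0908]
eef_rot: [[0.922, 0.386, 0.001], [0.386, -0.922, 0.0], [0.001, 0.0, -1.0]]
contact_force: [-0.0, -1.2, -0.4]
finger_gap: 0.0419
grip_force: 0.0
```

apply_moves --rows '[{"jaw": 42, "offset": [0, 0, 0], "spin": 0}, {"jaw": 42, "offset": [0, 0, -15], "spin": 0}, {"jaw": 42, "offset": [-10, 0, -25], "spin": 0}, {"jaw": 52, "offset": [-25, 0, -30], "spin": 0}, {"jaw": 52, "offset": [-30, 0, -30], "spin": 0}]'

```text
t: 21.4
ee_pos: [0.4123, 0.2293, 0.1909]
eef_rot: [[0.922, 0.386, 0.0], [0.386, -0.922, 0.0], [0.0, 0.0, -1.0]]
contact_force: [0.1, 0.1, 1.4]
finger_gap: 0.052
grip_force: 0.0
```

apply_moves --rows '[{"jaw": 52, "offset": [-20, 20, -30], "spin": 0}, {"jaw": 52, "offset": [0, 38, -20], "spin": 7}, {"jaw": 52, "offset": [6, 40, 0], "spin": 7}, {"jaw": 52, "offset": [10, 39, 0], "spin": 7}, {"jaw": 52, "offset": [14, 37, 0], "spin": 7}]'

```text
t: 21.82
ee_pos: [0.4639, 0.057, 0.2407]
eef_rot: [[0.995, -0.097, 0.003], [-0.097, -0.995, -0.0], [0.003, -0.0, -1.0]]
contact_force: [0.6, 0.8, 0.9]
finger_gap: 0.0521
grip_force: 0.0
```

```bash
python3 rel.py; python3 - <<'E'
from pfit import *
st=robot.get_state(); print(st["ee_pos"],yaw(st))
fr=dict(s=robot.grab_frame("scene"),t=robot.grab_frame("top"))
b=posefit("long",0,0,.062,.5,frames=fr)
b=posefit("long",0,0,.062,.5,frames=fr,views="t")
import pickle;pickle.dump(fr,open("f2.pkl","wb"))
d={n:[[np.round(r["xy"],1).tolist(),r["confidence"]] for r in robot.spot_point(n,fr["t"])] for n in("block_long","block_long_tab")}; print(d)
for x in((0,0,.062),(.034*.866,0,.062+.017)): print(pix(fr["t"],W3(x)),pix(fr["s"],W3(x)))
E
```

```text
21.8167 rackframe [-109.7 -178.9  240.7] yaw -5.58 gap 0.05208677647428331 0.0 F [0.9 0.5 0.9] tilt [ 2.9e-03 -2.0e-04 -1.0e+00]
[0.46388478 0.05700307 0.24067611] -5.583383185299354
s conf 0.47 141
t conf 0.6 421
long x -1.0 z 65.1 y 0.2 pitch 32.0 cost 27.13
t conf 0.6 421
long x -0.6 z 63.0 y 0.8 pitch 29.3 cost 9.18
{'block_long': [[[157.6, 242.5], 0.88], [[354.7, 256.7], 0.38], [[153.6, 230.9], 0.21]], 'block_long_tab': [[[155.9, 232.8], 0.63], [[356.2, 217.9], 0.47]]}
[161.81026701 244.0073444 ] [316.40035281 151.65746246]
[154.8223247  230.71624845] [326.09789375 148.61839212]
```

The long block is seated: fitted pitch 29–32° against 30°, about 1 mm off the seat. Next is the short block.

```bash
python3 - <<'E'
from plan import *
plan([(450.9,-254.7,235,-77.6,12)])
E
```

```text
->
(450.9, -254.7, 235, -77.6)
([1.4, 26.2, 0.4], np.float64(6.04))
([4.1, 25.9, 0.4], np.float64(6.04))
([6.8, 25.3, 0.4], np.float64(6.04))
([9.5, 24.5, 0.4], np.float64(6.04))
([12.0, 23.3, 0.4], np.float64(6.04))
([14.4, 21.9, 0.4], np.float64(6.04))
([16.6, 20.3, 0.4], np.float64(6.04))
([18.6, 18.5, 0.4], np.float64(6.04))
([20.5, 16.4, 0.4], np.float64(6.04))
([22.1, 14.1, 0.4], np.float64(6.04))
([23.4, 11.7, 0.4], np.float64(6.04))
([24.6, 9.2, 0.4], np.float64(6.04))
```

apply_moves --rows '[{"jaw": 44, "offset": [1.4, 26.2, 0], "spin": 6.04}, {"jaw": 44, "offset": [4.1, 25.9, 0], "spin": 6.04}, {"jaw": 44, "offset": [6.8, 25.3, 0], "spin": 6.04}, {"jaw": 44, "offset": [9.5, 24.5, 0], "spin": 6.04}, {"jaw": 44, "offset": [12, 23.3, 0], "spin": 6.04}]'

```text
t: 22.58
ee_pos: [0.4577, -0.0719, 0.2399]
eef_rot: [[0.814, -0.582, 0.0], [-0.582, -0.814, 0.0], [0.0, -0.0, -1.0]]
contact_force: [0.9, -0.4, 0.2]
finger_gap: 0.0441
grip_force: 0.0
```

apply_moves --rows '[{"jaw": 44, "offset": [14.4, 21.9, 0], "spin": 6.04}, {"jaw": 44, "offset": [16.6, 20.3, 0], "spin": 6.04}, {"jaw": 44, "offset": [18.6, 18.5, 0], "spin": 6.04}, {"jaw": 44, "offset": [20.5, 16.4, 0], "spin": 6.04}, {"jaw": 44, "offset": [22.1, 14.1, 0], "spin": 6.04}]'

```text
t: 23.0
ee_pos: [0.453, -0.2031, 0.2399]
eef_rot: [[0.41, -0.912, 0.0], [-0.912, -0.41, -0.0], [0.0, -0.0, -1.0]]
contact_force: [-0.5, 0.1, 0.1]
finger_gap: 0.0442
grip_force: 0.0
```

apply_moves --rows '[{"jaw": 44, "offset": [23.4, 11.7, 0], "spin": 6.04}, {"jaw": 44, "offset": [24.6, 9.2, 0], "spin": 6.04}, {"jaw": 44, "offset": [0, 0, 40], "spin": 0}, {"jaw": 44, "offset": [0, 0, 40], "spin": 0}, {"jaw": 44, "offset": [0, 0, 40], "spin": 0}]'

```text
t: 23.42
ee_pos: [0.4514, -0.255, 0.119]
eef_rot: [[0.214, -0.977, 0.002], [-0.977, -0.214, -0.001], [0.002, -0.002, -1.0]]
contact_force: [-0.1, -0.2, -1.0]
finger_gap: 0.0438
grip_force: 0.0
```

```bash
python3 - <<'E'
from plan import *
st=robot.get_state(); print(st["t"],st["ee_pos"],yaw(st))
plan([(450.9,-254.7,90,-77.6,1),(450.9,-254.7,49,-77.6,2)])
E
```

```text
23.4167 [ 0.45140955 -0.2549729   0.11896422] -77.63440128503584
->
(450.9, -254.7, 90, -77.6)
([-0.4, 0.4, 29.0], np.float64(-0.03))
->
(450.9, -254.7, 49, -77.6)
([0.0, -0.0, 20.5], np.float64(-0.0))
x2
```

apply_moves --rows '[{"jaw": 44, "offset": [-0.4, 0.4, 29], "spin": 0}, {"jaw": 44, "offset": [0, 0, 21], "spin": 0}, {"jaw": 44, "offset": [0, 0, 18], "spin": 0}, {"jaw": 44, "offset": [0, 0, 0], "spin": 0}, {"jaw": 15, "offset": [0, 0, 0], "spin": 0}]' --squeeze 25

```text
t: 23.83
ee_pos: [0.4504, -0.2542, 0.0514]
eef_rot: [[0.214, -0.977, -0.001], [-0.977, -0.214, 0.001], [-0.001, 0.001, -1.0]]
contact_force: [0.4, -0.2, 0.2]
finger_gap: 0.0332
grip_force: 0.0
```

apply_moves --rows '[{"jaw": 15, "offset": [0, 0, 0], "spin": 0}, {"jaw": 15, "offset": [0, 0, 0], "spin": 0}, {"jaw": 15, "offset": [0, 0, 0], "spin": 0}, {"jaw": 15, "offset": [0, 0, 0], "spin": 0}, {"jaw": 15, "offset": [0, 0, 0], "spin": 0}]'

```text
t: 24.25
ee_pos: [0.4505, -0.2557, 0.0525]
eef_rot: [[0.212, -0.977, 0.001], [-0.977, -0.212, -0.001], [0.001, -0.001, -1.0]]
contact_force: [-0.9, 0.1, -0.5]
finger_gap: 0.015
grip_force: 0.0
```

```bash
python3 - <<'E'
from plan import *
st=robot.get_state(); print(st["t"],st["ee_pos"],yaw(st),st["finger_gap"],st["grip_force"],st["contact_force"])
X=rk(-60,-85)
plan([(450.9,-254.7,250,-77.6,5),(430,0,250,-20,10),(*X,250,22.8,7)])
E
```

```text
24.25 [ 0.45047472 -0.25571048  0.05248125] -77.75732392687163 0.014969019426776458 0.0 [-0.91807902  0.13751031 -0.48495599]
->
(450.9, -254.7, 250, -77.6)
([-0.2, -0.1, -39.5], np.float64(-0.03))
([-0.2, -0.1, -39.5], np.float64(-0.03))
([-0.2, -0.1, -39.5], np.float64(-0.03))
([-0.2, -0.1, -39.5], np.float64(-0.03))
([-0.2, -0.1, -39.5], np.float64(-0.03))
->
(430, 0, 250, -20)
([-25.3, -3.4, -0.0], np.float64(-5.76))
([-24.9, -6.0, -0.0], np.float64(-5.76))
([-24.1, -8.4, -0.0], np.float64(-5.76))
([-23.2, -10.8, -0.0], np.float64(-5.76))
([-22.0, -13.1, -0.0], np.float64(-5.76))
([-20.5, -15.2, -0.0], np.float64(-5.76))
([-18.9, -17.2, -0.0], np.float64(-5.76))
([-17.1, -19.0, -0.0], np.float64(-5.76))
([-15.1, -20.6, -0.0], np.float64(-5.76))
([-13.0, -22.0, -0.0], np.float64(-5.76))
->
(np.float64(473.2876555210585), np.float64(162.77499035876602), 250, 22.8)
([-2.1, -24.0, -0.0], np.float64(-6.11))
([0.4, -24.1, -0.0], np.float64(-6.11))
([3.0, -23.9, -0.0], np.float64(-6.11))
([5.5, -23.4, -0.0], np.float64(-6.11))
([8.0, -22.7, -0.0], np.float64(-6.11))
([10.3, -21.7, -0.0], np.float64(-6.11))
([12.6, -20.5, -0.0], np.float64(-6.11))
```

The gripper closed to 15 mm with nothing in it, so the short block was missed or slipped out. I'm opening, rising and looking.

apply_moves --rows '[{"jaw": 50, "offset": [0, 0, 0], "spin": 0}, {"jaw": 50, "offset": [0, 0, 0], "spin": 0}, {"jaw": 50, "offset": [-40, 0, -40], "spin": 0}, {"jaw": 50, "offset": [-41, 0, -40], "spin": 0}, {"jaw": 50, "offset": [-41, 0, -40], "spin": 0}]'

```text
t: 24.67
ee_pos: [0.4304, -0.1675, 0.1395]
eef_rot: [[0.211, -0.978, -0.002], [-0.978, -0.211, 0.001], [-0.002, 0.002, -1.0]]
contact_force: [1.1, 0.9, -0.1]
finger_gap: 0.0504
grip_force: 0.0
```

```bash
python3 - <<'E'
from fit import *
s=robot.grab_frame("scene");t=robot.grab_frame("top")
for f,nm in((s,"s"),(t,"t")):
  g=pix(f,[.454,-.268,.02])
  for r in robot.masks_of("block_short",f):
    c=np.argwhere(r["region"]).mean(0)[::-1]; d=np.linalg.norm(c-g); print(nm,r["confidence"],c,onz(f,c,.02),r["region"].sum())
    if d<25:
        M=cv2.resize(r["region"].astype(np.uint8),None,fx=4,fy=4,interpolation=cv2.INTER_NEAREST); X=onz(f,c,.018)
        def cost(v): return int((sil(f,rz(v[2]),np.array([v[0],v[1],.004]),.034)!=M).sum())
        best=min((minimize(cost,[X[0],X[1],y],method="Nelder-Mead",options=dict(initial_simplex=np.array([X[0],X[1],y])+np.array([[0,0,0],[.006,0,0],[0,.006,0],[0,0,.2]]))) for y in np.arange(-3,3,.4)),key=lambda q:q.fun)
        print("  fit",best.x,np.degrees(best.x[2]),best.fun/M.sum())
# difference from the first picture near the block
cv2.imwrite("pics/sh.png",np.hstack([cv2.resize(s["pixels"][225:305,145:225],(400,400)),cv2.resize(t["pixels"][225:305,350:430],(400,400))]))
for nm,f in(("s",s),("t",t)): print(nm,[(np.round(r["xy"],0).tolist(),r["confidence"]) for r in robot.spot_point("block_short_tab",f)], pix(f,[.4586,-.2899,.004]))
print(robot.get_state()["ee_pos"])
E
```

```text
s 0.71 [182.56722689 265.66386555] [ 0.4560897  -0.27259155  0.02      ] 238
  fit [ 0.45224694 -0.26848768 -1.33725525] -76.6190816787043 0.08744747899159663
s 0.65 [155.37234043 315.30141844] [ 0.50998213 -0.40806483  0.02      ] 282
s 0.64 [158.56424581 237.24581006] [ 0.33498902 -0.24524263  0.02      ] 179
t 0.8 [459.82857143 238.91020408] [ 0.50197228 -0.40300522  0.02      ] 245
t 0.51 [355.90671642 213.97761194] [ 0.56333066 -0.16967338  0.02      ] 268
t 0.45 [394.01709402 316.14529915] [ 0.3325116  -0.24406256  0.02      ] 117
s [([148.0, 321.0], 0.73), ([166.0, 237.0], 0.66), ([176.0, 271.0], 0.56)] [179.35834175 274.4425226 ]
t [([461.0, 249.0], 0.78)] [409.30180637 259.3271663 ]
[ 0.43121085 -0.16888528  0.13877551]
```

The block is unmoved. The tips stand about 22 mm ahead at this gap, so my grasp was too high. I'm going again at TCP z = 38 mm.

```bash
python3 - <<'E'
from plan import *
plan([(450.4,-254.8,80,-77.5,3)])
E
```

```text
->
(450.4, -254.8, 80, -77.5)
([29.3, -0.2, 19.6], np.float64(-0.09))
([29.3, -0.1, 19.6], np.float64(-0.09))
([29.3, -0.1, 19.6], np.float64(-0.09))
```

apply_moves --rows '[{"jaw": 44, "offset": [29.3, -0.1, 15], "spin": 0}, {"jaw": 44, "offset": [29.3, -0.1, 15], "spin": 0}, {"jaw": 44, "offset": [29.3, -0.1, 15], "spin": -0.2}, {"jaw": 44, "offset": [0, 0, 30], "spin": 0}, {"jaw": 44, "offset": [0, 0, 26], "spin": 0}]'

```text
t: 25.38
ee_pos: [0.4499, -0.2568, 0.0358]
eef_rot: [[0.212, -0.977, -0.0], [-0.977, -0.212, 0.0], [-0.0, 0.0, -1.0]]
contact_force: [0.1, -0.1, 0.4]
finger_gap: 0.0443
grip_force: 0.0
```

apply_moves --rows '[{"jaw": 44, "offset": [0, 0, 0], "spin": 0}, {"jaw": 15, "offset": [0, 0, 0], "spin": 0}, {"jaw": 15, "offset": [0, 0, 0], "spin": 0}, {"jaw": 15, "offset": [0, 0, 0], "spin": 0}, {"jaw": 15, "offset": [0, 0, 0], "spin": 0}]'

```text
t: 25.8
ee_pos: [0.451, -0.2547, 0.0398]
eef_rot: [[0.216, -0.976, 0.002], [-0.976, -0.216, -0.002], [0.002, -0.002, -1.0]]
contact_force: [0.0, 0.3, -1.0]
finger_gap: 0.0251
grip_force: 29.7
```

```bash
python3 - <<'E'
from plan import *
st=robot.get_state(); print(st["t"],st["ee_pos"],yaw(st),st["finger_gap"],st["grip_force"],st["contact_force"])
X=rk(-62,-85)
plan([(430,0,245,-20,10),(*X,245,22.8,7)],start=(np.array([450.4,-254.8,245]),-77.5))
E
```

```text
25.8 [ 0.45097385 -0.25467579  0.03982322] -77.53749733449453 0.02511234009469015 29.71489906311035 [ 0.00431276  0.27387709 -0.96018119]
->
(430, 0, 245, -20)
([-25.3, -3.5, -0.0], -5.75)
([-24.8, -6.0, -0.0], -5.75)
([-24.1, -8.5, -0.0], -5.75)
([-23.1, -10.9, -0.0], -5.75)
([-21.9, -13.1, -0.0], -5.75)
([-20.5, -15.3, -0.0], -5.75)
([-18.9, -17.2, -0.0], -5.75)
([-17.0, -19.0, -0.0], -5.75)
([-15.1, -20.7, -0.0], -5.75)
([-12.9, -22.1, -0.0], -5.75)
->
(np.float64(471.44392921788153), np.float64(161.99995918586183), 245, 22.8)
([-2.4, -23.8, -0.0], -6.11)
([0.2, -23.9, -0.0], -6.11)
([2.7, -23.7, -0.0], -6.11)
([5.2, -23.3, -0.0], -6.11)
([7.7, -22.6, -0.0], -6.11)
([10.1, -21.7, -0.0], -6.11)
([12.3, -20.5, -0.0], -6.11)
```

apply_moves --rows '[{"jaw": 15, "offset": [0, 0, -41], "spin": 0}, {"jaw": 15, "offset": [0, 0, -41], "spin": 0}, {"jaw": 15, "offset": [0, 0, -41], "spin": 0}, {"jaw": 15, "offset": [0, 0, -41], "spin": 0}, {"jaw": 15, "offset": [0, 0, -41], "spin": 0}]'

```text
t: 26.22
ee_pos: [0.45, -0.2537, 0.2468]
eef_rot: [[0.216, -0.976, 0.002], [-0.976, -0.216, -0.001], [0.002, -0.001, -1.0]]
contact_force: [1.0, -0.4, -1.0]
finger_gap: 0.0249
grip_force: 29.8
```

apply_moves --rows '[{"jaw": 15, "offset": [-25.3, -3.5, 0], "spin": -5.75}, {"jaw": 15, "offset": [-24.8, -6, 0], "spin": -5.75}, {"jaw": 15, "offset": [-24.1, -8.5, 0], "spin": -5.75}, {"jaw": 15, "offset": [-23.1, -10.9, 0], "spin": -5.75}, {"jaw": 15, "offset": [-21.9, -13.1, 0], "spin": -5.75}]'

```text
t: 26.63
ee_pos: [0.4398, -0.1257, 0.2447]
eef_rot: [[0.662, -0.749, 0.002], [-0.749, -0.662, -0.001], [0.002, -0.001, -1.0]]
contact_force: [0.1, 0.5, 0.0]
finger_gap: 0.0252
grip_force: 29.8
```

apply_moves --rows '[{"jaw": 15, "offset": [-20.5, -15.3, 0], "spin": -5.75}, {"jaw": 15, "offset": [-18.9, -17.2, 0], "spin": -5.75}, {"jaw": 15, "offset": [-17, -19, 0], "spin": -5.75}, {"jaw": 15, "offset": [-15.1, -20.7, 0], "spin": -5.75}, {"jaw": 15, "offset": [-12.9, -22.1, 0], "spin": -5.75}]'

```text
t: 27.05
ee_pos: [0.4297, 0.0018, 0.2446]
eef_rot: [[0.941, -0.338, 0.002], [-0.338, -0.941, -0.001], [0.002, -0.0, -1.0]]
contact_force: [-0.1, 0.5, -0.7]
finger_gap: 0.0254
grip_force: 29.8
```

apply_moves --rows '[{"jaw": 15, "offset": [-2.4, -23.8, 0], "spin": -6.11}, {"jaw": 15, "offset": [0.2, -23.9, 0], "spin": -6.11}, {"jaw": 15, "offset": [2.7, -23.7, 0], "spin": -6.11}, {"jaw": 15, "offset": [5.2, -23.3, 0], "spin": -6.11}, {"jaw": 15, "offset": [7.7, -22.6, 0], "spin": -6.11}]'

```text
t: 27.47
ee_pos: [0.4596, 0.1176, 0.2447]
eef_rot: [[0.982, 0.188, 0.002], [0.188, -0.982, 0.0], [0.002, 0.0, -1.0]]
contact_force: [0.1, -0.9, -0.1]
finger_gap: 0.0252
grip_force: 29.8
```

apply_moves --rows '[{"jaw": 15, "offset": [10.1, -21.7, 0], "spin": -6.11}, {"jaw": 15, "offset": [12.3, -20.5, 0], "spin": -6.11}, {"jaw": 15, "offset": [0, 0, 35], "spin": 0}, {"jaw": 15, "offset": [0, 0, 35], "spin": 0}, {"jaw": 15, "offset": [0, 0, 0], "spin": 0}]'

```text
t: 27.88
ee_pos: [0.468, 0.1625, 0.1691]
eef_rot: [[0.922, 0.387, -0.009], [0.387, -0.922, -0.002], [-0.009, -0.002, -1.0]]
contact_force: [-1.3, -0.3, -1.2]
finger_gap: 0.0249
grip_force: 29.7
```

```bash
python3 rel.py
```

```text
27.8833 rackframe [-65.  -83.2 169.1] yaw 22.79 gap 0.02485253148249354 29.734903872013092 F [-1.3  0.3 -1.2] tilt [-0.0091 -0.0018 -1.    ]
```

apply_moves --rows '[{"jaw": 15, "offset": [0, 1, 30], "spin": 0}, {"jaw": 15, "offset": [15, 0, 19], "spin": 0}, {"jaw": 15, "offset": [15, 0, 0], "spin": 0}, {"jaw": 15, "offset": [0, 0, 0], "spin": 0}, {"jaw": 15, "offset": [0, 0, 0], "spin": 0}]'

```text
t: 28.3
ee_pos: [0.5005, 0.1732, 0.1261]
eef_rot: [[0.922, 0.386, 0.002], [0.386, -0.922, 0.0], [0.002, 0.001, -1.0]]
contact_force: [-0.7, 0.1, 0.5]
finger_gap: 0.0251
grip_force: 29.7
```

```bash
python3 rel.py; python3 -c "
from pfit import *
p=np.array(robot.get_state()['ee_pos']);d=rz(np.radians(-22.8))@(p-np.r_[RK[:2],0])
posefit('short',d[1]+.085,d[0]+.014,d[2]-.0355,0.,k=-1)"
```

```text
28.3 rackframe [-30.9 -85.9 126.1] yaw 22.72 gap 0.02511091368971349 29.748172760009766 F [-0.6  0.3  0.5] tilt [ 2.2e-03  3.0e-04 -1.0e+00]
short x -16.9 z 90.6 y -0.9 pitch -14.3 cost 0.0
```

apply_moves --rows '[{"jaw": 15, "offset": [2, -0.5, 9], "spin": 0}, {"jaw": 15, "offset": [2, 0, 6], "spin": 0}, {"jaw": 15, "offset": [0, 0, 3], "spin": 0}, {"jaw": 15, "offset": [0, 0, 2], "spin": 0}, {"jaw": 15, "offset": [0, 0, 0], "spin": 0}]'

```text
t: 28.92
ee_pos: [0.5028, 0.1751, 0.1037]
eef_rot: [[0.922, 0.386, -0.001], [0.386, -0.922, -0.0], [-0.001, -0.0, -1.0]]
contact_force: [-1.0, -0.5, -0.1]
finger_gap: 0.025
grip_force: 29.8
```

```bash
python3 rel.py
```

```text
28.9167 rackframe [-28.1 -85.1 103.7] yaw 22.71 gap 0.02496144636924251 29.821195006370544 F [-1.1 -0.1 -0.1] tilt [-1.4e-03 -4.0e-04 -1.0e+00]
```

apply_moves --rows '[{"jaw": 15, "offset": [0.5, 0, 2], "spin": 0}, {"jaw": 15, "offset": [0.5, 0, 2], "spin": 0}, {"jaw": 15, "offset": [0.5, 0, 2], "spin": 0}, {"jaw": 15, "offset": [0, 0, 1], "spin": 0}, {"jaw": 15, "offset": [0, 0, 0], "spin": 0}]'

```text
t: 29.33
ee_pos: [0.5024, 0.1749, 0.0977]
eef_rot: [[0.922, 0.386, -0.005], [0.386, -0.922, -0.002], [-0.005, -0.0, -1.0]]
contact_force: [-9.2, -4.4, 10.6]
finger_gap: 0.025
grip_force: 33.0
```

```bash
python3 rel.py
```

```text
29.3333 rackframe [-28.5 -85.1  97.7] yaw 22.73 gap 0.025048958929588333 33.00132215023041 F [-10.2  -0.5  10.6] tilt [-0.0046 -0.0018 -1.    ]
```

apply_moves --rows '[{"jaw": 15, "offset": [1.5, 0, -2], "spin": 0}, {"jaw": 15, "offset": [1.5, 0, -1], "spin": 0}, {"jaw": 15, "offset": [1.5, 0, 0], "spin": 0}, {"jaw": 15, "offset": [0, 0, 0], "spin": 0}, {"jaw": 15, "offset": [0, 0, 0], "spin": 0}]'

```text
t: 29.75
ee_pos: [0.5055, 0.1765, 0.1001]
eef_rot: [[0.922, 0.387, -0.008], [0.387, -0.922, -0.002], [-0.008, -0.001, -1.0]]
contact_force: [-12.5, -5.3, 8.7]
finger_gap: 0.0246
grip_force: 32.7
```

```bash
python3 rel.py
```

```text
29.75 rackframe [-25.  -84.9 100.1] yaw 22.74 gap 0.02461961067698368 32.72785484790802 F [-13.6  -0.    8.7] tilt [-0.0075 -0.0025 -1.    ]
```

apply_moves --rows '[{"jaw": 15, "offset": [0, 0, 2], "spin": 0}, {"jaw": 15, "offset": [0, 0, 2], "spin": 0}, {"jaw": 15, "offset": [0, 0, 1], "spin": 0}, {"jaw": 15, "offset": [0, 0, 0], "spin": 0}, {"jaw": 15, "offset": [0, 0, 0], "spin": 0}]'

```text
t: 30.17
ee_pos: [0.5055, 0.1764, 0.0955]
eef_rot: [[0.922, 0.386, -0.007], [0.386, -0.922, -0.002], [-0.008, -0.001, -1.0]]
contact_force: [-13.1, -4.8, 12.4]
finger_gap: 0.025
grip_force: 35.2
```

```bash
python3 rel.py
```

```text
30.1667 rackframe [-25.1 -84.9  95.5] yaw 22.74 gap 0.025021557407365027 35.15004515647888 F [-14.    0.7  12.4] tilt [-0.0072 -0.0024 -1.    ]
```

apply_moves --rows '[{"jaw": 15, "offset": [0.8, 0, 1], "spin": 0}, {"jaw": 15, "offset": [0.8, 0, 1], "spin": 0}, {"jaw": 15, "offset": [0.4, 0, 1], "spin": 0}, {"jaw": 15, "offset": [0, 0, 1], "spin": 0}, {"jaw": 15, "offset": [0, 0, 0], "spin": 0}]'

```text
t: 30.58
ee_pos: [0.5063, 0.1768, 0.0926]
eef_rot: [[0.922, 0.387, -0.009], [0.387, -0.922, -0.003], [-0.01, -0.0, -1.0]]
contact_force: [-20.3, -7.9, 24.2]
finger_gap: 0.0251
grip_force: 38.7
```

```bash
python3 rel.py
```

```text
30.5833 rackframe [-24.1 -84.9  92.6] yaw 22.74 gap 0.02505737102902663 38.69178593158722 F [-21.7   0.6  24.2] tilt [-0.009  -0.0033 -1.    ]
```

```bash
python3 - <<'E'
from pfit import *
import pickle
fr=dict(s=robot.grab_frame("scene"),t=robot.grab_frame("top"));pickle.dump(fr,open("f3.pkl","wb"))
for v in "st":
    print(v,pix(fr[v],W3((0,-.085,.07))),[(r["confidence"],np.round(r["extent"])) for n in("short","medium","long") for r in robot.masks_of("block_"+n,fr[v])])
    # model silhouettes at some pitches
    for th in(15,22,30):
        m=sil(fr[v],Rb(np.radians(th)),W3((-.0,-.085,.062+ (30-th)*.0004)),.034,1); i=np.argwhere(m); print(th,i.min(0)[::-1],i.max(0)[::-1])
E
```

```text
s [310.84648528 166.82300418] [(0.78, array([147., 229., 168., 248.])), (0.77, array([144., 309., 165., 322.])), (0.65, array([324., 282., 344., 310.])), (0.6, array([232., 253., 252., 272.])), (0.44, array([307., 216., 353., 260.]))]
15 [303 158] [321 171]
22 [302 158] [320 172]
30 [301 159] [320 174]
t [197.05603814 228.04961766] [(0.71, array([346., 249., 366., 266.])), (0.68, array([381., 311., 402., 324.])), (0.64, array([453., 232., 470., 248.])), (0.83, array([321., 108., 342., 122.])), (0.56, array([350., 206., 363., 228.])), (0.52, array([153., 239., 169., 259.])), (0.17, array([350., 206., 364., 229.]))]
15 [188 216] [206 239]
22 [188 217] [207 241]
30 [189 217] [207 242]
```

apply_moves --rows '[{"jaw": 15, "offset": [-1, 0, -1.5], "spin": 0}, {"jaw": 15, "offset": [0, 0, -1], "spin": 0}, {"jaw": 15, "offset": [0, 0, 0], "spin": 0}, {"jaw": 42, "offset": [0, 0, 0], "spin": 0}, {"jaw": 42, "offset": [0, 0, 0], "spin": 0}]'

```text
t: 31.4
ee_pos: [0.51, 0.1779, 0.0941]
eef_rot: [[0.922, 0.386, 0.001], [0.386, -0.922, 0.0], [0.001, 0.0, -1.0]]
contact_force: [0.5, 0.1, 0.1]
finger_gap: 0.042
grip_force: 0.0
```

apply_moves --rows '[{"jaw": 42, "offset": [0, 0, 0], "spin": 0}, {"jaw": 42, "offset": [0, 0, -15], "spin": 0}, {"jaw": 42, "offset": [-10, 0, -25], "spin": 0}, {"jaw": 42, "offset": [-25, 0, -30], "spin": 0}, {"jaw": 42, "offset": [-35, 0, -30], "spin": 0}]'

```text
t: 31.82
ee_pos: [0.4489, 0.1522, 0.192]
eef_rot: [[0.922, 0.386, 0.002], [0.386, -0.922, 0.0], [0.002, 0.0, -1.0]]
contact_force: [-1.3, -0.2, 1.0]
finger_gap: 0.0421
grip_force: 0.0
```

apply_moves --rows '[{"jaw": 42, "offset": [-20, 20, -30], "spin": 0}, {"jaw": 42, "offset": [0, 40, -10], "spin": 0}, {"jaw": 42, "offset": [0, 40, 0], "spin": 0}, {"jaw": 42, "offset": [0, 40, 0], "spin": 0}, {"jaw": 42, "offset": [0, 20, 0], "spin": 0}]'

```text
t: 32.23
ee_pos: [0.4932, -0.0068, 0.2318]
eef_rot: [[0.923, 0.384, 0.003], [0.384, -0.923, -0.002], [0.002, 0.003, -1.0]]
contact_force: [1.2, 0.3, 0.1]
finger_gap: 0.0422
grip_force: 0.0
```

```bash
python3 rel.py; python3 - <<'E'
from pfit import *
import pickle
fr=dict(s=robot.grab_frame("scene"),t=robot.grab_frame("top"));pickle.dump(fr,open("f4.pkl","wb"))
posefit("short",0,0,.062,.4,frames=fr,k=-1)
posefit("short",0,0,.062,.4,frames=fr,k=-1,views="t")
posefit("long",0,0,.062,.4,frames=fr)
st=robot.get_state(); print(st["ee_pos"],yaw(st))
E
```

```text
32.2333 rackframe [-107.4 -249.   231.8] yaw 22.61 gap 0.04218198490045431 0.0 F [ 1.2 -0.2  0.1] tilt [ 0.0032 -0.0016 -1.    ]
s conf 0.57 143
t conf 0.68 231
short x -8.1 z 65.6 y 1.5 pitch 19.5 cost 14.07
t conf 0.68 231
short x -6.9 z 59.9 y 2.2 pitch 15.1 cost 5.23
s conf 0.52 154
t conf 0.72 455
long x -0.7 z 63.9 y 1.4 pitch 33.6 cost 23.22
[ 0.49113666 -0.00214234  0.23099187] 22.792003503161368
```

The long block is fine. The short block sits about 8 mm too low, with its tail on the lower wall (pitch about 18°). I'll regrasp it, lift the tail clear, carry it uphill and lower again.

```bash
python3 - <<'E'
from plan import *
plan([(*rk(-100,-84),200,22.8,5),(*rk(-50,-84),115,22.8,3),(*rk(-28.5,-84),94,22.8,3)])
E
```

```text
->
(np.float64(436.0256138710664), np.float64(148.19623005227038), 200, 22.8)
([1.5, -32.0, 6.2], np.float64(-0.0))
([1.5, -32.0, 6.2], np.float64(-0.0))
([1.5, -32.0, 6.2], np.float64(-0.0))
([1.5, -32.0, 6.2], np.float64(-0.0))
([1.5, -32.0, 6.2], np.float64(-0.0))
->
(np.float64(482.1187714504914), np.float64(167.57200937487553), 115, 22.8)
([16.7, -0.0, 28.3], np.float64(-0.0))
x3
->
(np.float64(501.9388292096442), np.float64(175.90359448359575), 94, 22.8)
([7.2, 0.0, 7.0], np.float64(-0.0))
x3
```

apply_moves --rows '[{"jaw": 42, "offset": [1.5, -32, 6.2], "spin": 0}, {"jaw": 42, "offset": [1.5, -32, 6.2], "spin": 0}, {"jaw": 42, "offset": [1.5, -32, 6.2], "spin": 0}, {"jaw": 42, "offset": [1.5, -32, 6.2], "spin": 0}, {"jaw": 42, "offset": [1.5, -32, 6.2], "spin": 0}]'

```text
t: 33.0
ee_pos: [0.4353, 0.1495, 0.2]
eef_rot: [[0.922, 0.387, 0.0], [0.387, -0.922, 0.0], [0.0, 0.0, -1.0]]
contact_force: [0.4, -0.1, -0.4]
finger_gap: 0.0416
grip_force: 0.0
```

apply_moves --rows '[{"jaw": 42, "offset": [16.7, 0, 28], "spin": 0}, {"jaw": 42, "offset": [16.7, 0, 28], "spin": 0}, {"jaw": 42, "offset": [16.7, 0, 28], "spin": 0}, {"jaw": 42, "offset": [0, 0, 0], "spin": 0}, {"jaw": 42, "offset": [0, 0, 0], "spin": 0}]'

```text
t: 33.42
ee_pos: [0.4815, 0.1675, 0.1148]
eef_rot: [[0.922, 0.388, -0.004], [0.388, -0.922, -0.001], [-0.004, -0.001, -1.0]]
contact_force: [0.8, -0.2, -0.3]
finger_gap: 0.0425
grip_force: 0.0
```

```bash
python3 rel.py
```

```text
33.4167 rackframe [-50.6 -83.9 114.8] yaw 22.83 gap 0.04248836582230523 0.0 F [ 0.7 -0.5 -0.3] tilt [-4.e-03 -8.e-04 -1.e+00]
```

apply_moves --rows '[{"jaw": 42, "offset": [8, 0, 7], "spin": 0}, {"jaw": 42, "offset": [8, 0, 7], "spin": 0}, {"jaw": 42, "offset": [6, 0, 7], "spin": 0}, {"jaw": 42, "offset": [0, 0, 0], "spin": 0}, {"jaw": 15, "offset": [0, 0, 0], "spin": 0}]' --squeeze 25

```text
t: 33.83
ee_pos: [0.5032, 0.1751, 0.0951]
eef_rot: [[0.922, 0.386, -0.0], [0.386, -0.922, -0.0], [-0.0, 0.0, -1.0]]
contact_force: [-0.3, 0.2, 0.7]
finger_gap: 0.0313
grip_force: 0.0
```

apply_moves --rows '[{"jaw": 15, "offset": [0, 0, 0], "spin": 0}, {"jaw": 15, "offset": [0, 0, 0], "spin": 0}, {"jaw": 15, "offset": [0, 0, 0], "spin": 0}, {"jaw": 15, "offset": [0, 0, -4], "spin": 0}, {"jaw": 15, "offset": [0, 0, -5], "spin": 0}]'

```text
t: 34.25
ee_pos: [0.5028, 0.175, 0.1042]
eef_rot: [[0.922, 0.386, -0.001], [0.386, -0.922, -0.0], [-0.001, -0.0, -1.0]]
contact_force: [-0.8, 0.7, -1.4]
finger_gap: 0.0253
grip_force: 27.4
```

```bash
python3 rel.py
```

```text
34.25 rackframe [-28.1 -85.1 104.2] yaw 22.71 gap 0.02528000044951764 27.416574954986572 F [-0.5  1.  -1.4] tilt [-8.e-04 -2.e-04 -1.e+00]
```

apply_moves --rows '[{"jaw": 15, "offset": [2.5, 0, 0], "spin": 0}, {"jaw": 15, "offset": [2.5, 0, 1], "spin": 0}, {"jaw": 15, "offset": [1, 0, 2], "spin": 0}, {"jaw": 15, "offset": [0, 0, 2], "spin": 0}, {"jaw": 15, "offset": [0, 0, 0], "spin": 0}]'

```text
t: 34.67
ee_pos: [0.5088, 0.1775, 0.0986]
eef_rot: [[0.922, 0.386, 0.0], [0.386, -0.922, 0.0], [0.0, 0.0, -1.0]]
contact_force: [0.2, 0.1, 1.0]
finger_gap: 0.0252
grip_force: 27.6
```

```bash
python3 rel.py
```

```text
34.6667 rackframe [-21.5 -85.2  98.6] yaw 22.71 gap 0.025248833042074526 27.614133059978485 F [0.2 0.  1. ] tilt [ 1.e-04  0.e+00 -1.e+00]
```

apply_moves --rows '[{"jaw": 15, "offset": [0.4, 0, 1.5], "spin": 0}, {"jaw": 15, "offset": [0.4, 0, 1.5], "spin": 0}, {"jaw": 15, "offset": [0.2, 0, 1.5], "spin": 0}, {"jaw": 15, "offset": [0, 0, 0.5], "spin": 0}, {"jaw": 15, "offset": [0, 0, 0], "spin": 0}]'

```text
t: 35.08
ee_pos: [0.5085, 0.1776, 0.094]
eef_rot: [[0.922, 0.386, -0.002], [0.386, -0.922, -0.001], [-0.002, -0.0, -1.0]]
contact_force: [-6.2, -2.4, 6.0]
finger_gap: 0.0253
grip_force: 28.9
```

```bash
python3 rel.py
```

```text
35.0833 rackframe [-21.8 -85.   94. ] yaw 22.72 gap 0.025302759235096547 28.93097072839737 F [-6.6  0.2  6. ] tilt [-2.2e-03 -7.0e-04 -1.0e+00]
```

Pivoting gently; continuing down.

apply_moves --rows '[{"jaw": 15, "offset": [0, 0, 1.5], "spin": 0}, {"jaw": 15, "offset": [0, 0, 1.5], "spin": 0}, {"jaw": 15, "offset": [0, 0, 1], "spin": 0}, {"jaw": 15, "offset": [0, 0, 0], "spin": 0}, {"jaw": 15, "offset": [0, 0, 0], "spin": 0}]'

```text
t: 35.5
ee_pos: [0.5084, 0.1776, 0.09]
eef_rot: [[0.922, 0.386, -0.002], [0.386, -0.922, -0.001], [-0.003, -0.0, -1.0]]
contact_force: [-6.3, -2.3, 5.6]
finger_gap: 0.0249
grip_force: 29.8
```

```bash
python3 rel.py
```

```text
35.5 rackframe [-21.9 -85.   90. ] yaw 22.73 gap 0.024902188975272355 29.804997146129608 F [-6.7  0.3  5.6] tilt [-2.4e-03 -8.0e-04 -1.0e+00]
```

apply_moves --rows '[{"jaw": 15, "offset": [0, 0, 1.5], "spin": 0}, {"jaw": 15, "offset": [0, 0, 1.5], "spin": 0}, {"jaw": 15, "offset": [0, 0, 1], "spin": 0}, {"jaw": 15, "offset": [0, 0, 0], "spin": 0}, {"jaw": 15, "offset": [0, 0, 0], "spin": 0}]'

```text
t: 35.92
ee_pos: [0.5084, 0.1775, 0.0879]
eef_rot: [[0.922, 0.387, -0.001], [0.387, -0.922, -0.001], [-0.002, 0.0, -1.0]]
contact_force: [-11.0, -4.4, 22.2]
finger_gap: 0.0248
grip_force: 32.2
```

```bash
python3 rel.py
```

```text
35.9167 rackframe [-21.9 -85.   87.9] yaw 22.74 gap 0.024818262136661298 32.16269552707672 F [-11.8   0.2  22.2] tilt [-1.4e-03 -8.0e-04 -1.0e+00]
```

Force has turned to the floor normal at the predicted height, so the block is flush. Releasing and heading off for the medium block.

apply_moves --rows '[{"jaw": 15, "offset": [0, 0, -2], "spin": 0}, {"jaw": 15, "offset": [0, 0, 0], "spin": 0}, {"jaw": 42, "offset": [0, 0, 0], "spin": 0}, {"jaw": 42, "offset": [0, 0, 0], "spin": 0}, {"jaw": 42, "offset": [0, 0, 0], "spin": 0}]'

```text
t: 36.33
ee_pos: [0.51, 0.178, 0.0877]
eef_rot: [[0.922, 0.386, 0.001], [0.386, -0.922, 0.0], [0.001, 0.0, -1.0]]
contact_force: [-0.8, -0.8, 0.1]
finger_gap: 0.0419
grip_force: 0.0
```

apply_moves --rows '[{"jaw": 42, "offset": [0, 0, -15], "spin": 0}, {"jaw": 42, "offset": [-10, 0, -25], "spin": 0}, {"jaw": 42, "offset": [-25, 0, -35], "spin": 0}, {"jaw": 42, "offset": [-25, 0, -35], "spin": 0}, {"jaw": 42, "offset": [-20, 0, -35], "spin": 0}]'

```text
t: 36.75
ee_pos: [0.4358, 0.1472, 0.2314]
eef_rot: [[0.922, 0.386, -0.002], [0.386, -0.922, -0.0], [-0.002, -0.0, -1.0]]
contact_force: [1.3, -0.5, -0.2]
finger_gap: 0.0419
grip_force: 0.0
```

apply_moves --rows '[{"jaw": 46, "offset": [0, 35, -10], "spin": 0}, {"jaw": 46, "offset": [0, 40, 0], "spin": 0}, {"jaw": 46, "offset": [0, 40, 0], "spin": 0}, {"jaw": 46, "offset": [0, 40, 0], "spin": 0}, {"jaw": 46, "offset": [0, 0, 0], "spin": 0}]'

```text
t: 37.17
ee_pos: [0.4997, -0.0011, 0.2408]
eef_rot: [[0.924, 0.381, 0.003], [0.381, -0.924, -0.003], [0.001, 0.004, -1.0]]
contact_force: [0.1, -0.4, 0.0]
finger_gap: 0.046
grip_force: 0.0
```

```bash
python3 - <<'E'
from pfit import *
fr=dict(s=robot.grab_frame("scene"),t=robot.grab_frame("top"))
posefit("short",0,0,.062,.4,frames=fr,k=-1)
posefit("short",0,0,.062,.4,frames=fr,k=-1,views="t")
st=robot.get_state(); print(st["t"],st["ee_pos"],yaw(st),st["q"])
# medium pose: tail grip u=-16
a=np.radians(178.2); o=np.array([563.5,-171.0]); g=o+16*-np.array([np.cos(a),np.sin(a)]); print(g)
plan([(g[0],g[1],245,178.2,23)])
E
```

```text
s conf 0.66 98
t conf 0.76 263
short x 2.3 z 64.6 y 0.7 pitch 36.0 cost 21.29
t conf 0.76 263
short x 1.8 z 63.2 y 1.1 pitch 27.4 cost 7.08
37.4167 [0.4966664  0.00566711 0.24061711] 22.778314581353772 [-1.43164176e-01  3.01757355e-01  1.61981945e+00  2.60473049e-04
  1.22060108e+00  1.02998622e+00]
[ 579.49210497 -171.50257215]
->
(np.float64(579.4921049658517), np.float64(-171.50257214525007), 245, 178.2)
([0.3, 8.5, -0.2], np.float64(-6.76))
([-0.7, 8.5, -0.2], np.float64(-6.76))
([-1.7, 8.3, -0.2], np.float64(-6.76))
([-2.6, 8.1, -0.2], np.float64(-6.76))
([-3.6, 7.7, -0.2], np.float64(-6.76))
([-4.4, 7.2, -0.2], np.float64(-6.76))
([-5.3, 6.7, -0.2], np.float64(-6.76))
([-6.0, 6.0, -0.2], np.float64(-6.76))
([-6.7, 5.3, -0.2], np.float64(-6.76))
([-7.3, 4.4, -0.2], np.float64(-6.76))
([-7.7, 3.6, -0.2], np.float64(-6.76))
([-8.1, 2.6, -0.2], np.float64(-6.76))
([-8.3, 1.6, -0.2], np.float64(-6.76))
([-8.5, 0.7, -0.2], np.float64(-6.76))
([-8.5, -0.3, -0.2], np.float64(-6.76))
([-8.4, -1.3, -0.2], np.float64(-6.76))
([-8.2, -2.3, -0.2], np.float64(-6.76))
([-7.9, -3.3, -0.2], np.float64(-6.76))
([-7.4, -4.2, -0.2], np.float64(-6.76))
([-6.9, -5.0, -0.2], np.float64(-6.76))
([-6.2, -5.8, -0.2], np.float64(-6.76))
([-5.5, -6.5, -0.2], np.float64(-6.76))
([-4.7, -7.1, -0.2], np.float64(-6.76))
```

The short block is seated: within about 2 mm, pitch about 30°. Now the medium.

apply_moves --rows '[{"jaw": 46, "offset": [0.3, 8.5, 0], "spin": -6.76}, {"jaw": 46, "offset": [-0.7, 8.5, 0], "spin": -6.76}, {"jaw": 46, "offset": [-1.7, 8.3, 0], "spin": -6.76}, {"jaw": 46, "offset": [-2.6, 8.1, 0], "spin": -6.76}, {"jaw": 46, "offset": [-3.6, 7.7, 0], "spin": -6.76}]'

```text
t: 37.83
ee_pos: [0.5148, -0.0326, 0.2409]
eef_rot: [[0.545, 0.839, 0.0], [0.839, -0.545, 0.0], [0.0, 0.0, -1.0]]
contact_force: [-0.4, 0.7, 0.2]
finger_gap: 0.0461
grip_force: 0.0
```

apply_moves --rows '[{"jaw": 46, "offset": [-4.4, 7.2, 0], "spin": -6.76}, {"jaw": 46, "offset": [-5.3, 6.7, 0], "spin": -6.76}, {"jaw": 46, "offset": [-6, 6, 0], "spin": -6.76}, {"jaw": 46, "offset": [-6.7, 5.3, 0], "spin": -6.76}, {"jaw": 46, "offset": [-7.3, 4.4, 0], "spin": -6.76}]'

```text
t: 38.25
ee_pos: [0.5329, -0.0711, 0.2409]
eef_rot: [[-0.014, 1.0, 0.0], [1.0, 0.014, 0.0], [0.0, 0.0, -1.0]]
contact_force: [0.8, 1.1, 1.0]
finger_gap: 0.0461
grip_force: 0.0
```

apply_moves --rows '[{"jaw": 46, "offset": [-7.7, 3.6, 0], "spin": -6.76}, {"jaw": 46, "offset": [-8.1, 2.6, 0], "spin": -6.76}, {"jaw": 46, "offset": [-8.3, 1.6, 0], "spin": -6.76}, {"jaw": 46, "offset": [-8.5, 0.7, 0], "spin": -6.76}, {"jaw": 46, "offset": [-8.5, -0.3, 0], "spin": -6.76}]'

```text
t: 38.67
ee_pos: [0.5511, -0.1096, 0.2409]
eef_rot: [[-0.568, 0.823, -0.0], [0.823, 0.568, 0.0], [0.0, 0.0, -1.0]]
contact_force: [0.3, -0.0, -0.4]
finger_gap: 0.0456
grip_force: 0.0
```

apply_moves --rows '[{"jaw": 46, "offset": [-8.4, -1.3, 0], "spin": -6.76}, {"jaw": 46, "offset": [-8.2, -2.3, 0], "spin": -6.76}, {"jaw": 46, "offset": [-7.9, -3.3, 0], "spin": -6.76}, {"jaw": 46, "offset": [-7.4, -4.2, 0], "spin": -6.76}, {"jaw": 46, "offset": [-6.9, -5, 0], "spin": -6.76}]'

```text
t: 39.08
ee_pos: [0.5693, -0.1481, 0.2409]
eef_rot: [[-0.93, 0.368, -0.0], [0.368, 0.93, 0.0], [0.0, 0.0, -1.0]]
contact_force: [0.5, -0.4, 0.2]
finger_gap: 0.0461
grip_force: 0.0
```

apply_moves --rows '[{"jaw": 46, "offset": [-6.2, -5.8, 0], "spin": -6.76}, {"jaw": 46, "offset": [-5.5, -6.5, 0], "spin": -6.76}, {"jaw": 46, "offset": [-4.7, -7.1, 0], "spin": -6.76}, {"jaw": 46, "offset": [0, 0, 40], "spin": 0}, {"jaw": 46, "offset": [0, 0, 40], "spin": 0}]'

```text
t: 39.5
ee_pos: [0.5816, -0.172, 0.1624]
eef_rot: [[-1.0, 0.029, 0.006], [0.029, 1.0, -0.003], [-0.007, -0.003, -1.0]]
contact_force: [-0.1, -1.4, -1.0]
finger_gap: 0.0458
grip_force: 0.0
```

```bash
python3 - <<'E'
from plan import *
st=robot.get_state(); print(st["t"],st["ee_pos"],yaw(st),st["q"])
s=robot.grab_frame("scene")
for r in robot.masks_of("block_medium",s):
    c=np.argwhere(r["region"]).mean(0)[::-1]
    if abs(c-np.array([242,262])).max()<20:
        M=cv2.resize(r["region"].astype(np.uint8),None,fx=4,fy=4,interpolation=cv2.INTER_NEAREST)
        f=s
        def cost(v): return int((sil(f,rz(v[2]),np.array([v[0],v[1],.004]),.046)!=M).sum())
        i=np.array([.5635,-.171,3.11]); b=minimize(cost,i,method="Nelder-Mead",options=dict(initial_simplex=i+np.array([[0,0,0],[.006,0,0],[0,.006,0],[0,0,.2]]))); print(b.x,np.degrees(b.x[2]),b.fun/M.sum())
plan([(579.5,-171.5,80,178.2,3)])
E
```

```text
39.5 [ 0.58160111 -0.17196538  0.16241479] 178.3385457702915 [-4.13834493e-01  5.65842991e-01  1.42205655e+00  9.86433175e-05
  1.14665576e+00 -1.95566486e+00]
[ 0.5636633  -0.17312354  3.0904048 ] 177.0671520944517 0.138
->
(579.5, -171.5, 80, 178.2)
([-1.1, -0.6, 24.9], np.float64(0.04))
([-1.1, -0.6, 24.9], np.float64(0.04))
([-1.1, -0.6, 24.9], np.float64(0.04))
```

apply_moves --rows '[{"jaw": 46, "offset": [0, 0, 40], "spin": 0}, {"jaw": 46, "offset": [0, 0, 40], "spin": 0}, {"jaw": 46, "offset": [0, 0, 26], "spin": 0}, {"jaw": 46, "offset": [0, 0, 16], "spin": 0}, {"jaw": 46, "offset": [0, 0, 0], "spin": 0}]'

```text
t: 40.02
ee_pos: [0.5788, -0.1711, 0.0371]
eef_rot: [[-1.0, 0.03, -0.004], [0.03, 1.0, 0.002], [0.005, 0.002, -1.0]]
contact_force: [0.1, 0.5, 0.0]
finger_gap: 0.0458
grip_force: 0.0
```

apply_moves --rows '[{"jaw": 46, "offset": [0, 0, 0], "spin": 0}, {"jaw": 15, "offset": [0, 0, 0], "spin": 0}, {"jaw": 15, "offset": [0, 0, 0], "spin": 0}, {"jaw": 15, "offset": [0, 0, 0], "spin": 0}, {"jaw": 15, "offset": [0, 0, 0], "spin": 0}]' --squeeze 25

```text
t: 40.43
ee_pos: [0.5814, -0.173, 0.0416]
eef_rot: [[-0.999, 0.031, 0.005], [0.031, 1.0, -0.002], [-0.005, -0.001, -1.0]]
contact_force: [-0.4, 0.8, 6.7]
finger_gap: 0.0252
grip_force: 25.4
```

```bash
python3 - <<'E'
from plan import *
st=robot.get_state(); print(st["t"],st["ee_pos"],yaw(st),st["finger_gap"],st["grip_force"],st["contact_force"])
plan([(440,60,244,90,13),(*rk(-65,85),244,22.8,10)],start=(np.array([st["ee_pos"][0]*1e3,st["ee_pos"][1]*1e3,244]),yaw(st)))
E
```

```text
40.4333 [ 0.58137811 -0.17304581  0.04161107] 178.2004269432856 0.025192868256219095 25.35430669784546 [-0.39576651  0.81179215  6.68739773]
->
(440, 60, 244, 90)
([11.4, 17.6, -0.0], np.float64(6.78))
([13.4, 16.1, -0.0], np.float64(6.78))
([15.2, 14.4, -0.0], np.float64(6.78))
([16.8, 12.5, -0.0], np.float64(6.78))
([18.2, 10.4, -0.0], np.float64(6.78))
([19.3, 8.2, -0.0], np.float64(6.78))
([20.1, 5.9, -0.0], np.float64(6.78))
([20.7, 3.4, -0.0], np.float64(6.78))
([20.9, 1.0, -0.0], np.float64(6.78))
([20.9, -1.5, -0.0], np.float64(6.78))
([20.6, -4.0, -0.0], np.float64(6.78))
([20.0, -6.4, -0.0], np.float64(6.78))
([19.1, -8.7, -0.0], np.float64(6.78))
->
(np.float64(402.80069006625854), np.float64(317.5541481965506), 244, 22.8)
([25.8, -3.7, -0.0], np.float64(6.72))
([25.1, -6.7, -0.0], np.float64(6.72))
([24.2, -9.6, -0.0], np.float64(6.72))
([22.9, -12.4, -0.0], np.float64(6.72))
([21.3, -15.0, -0.0], np.float64(6.72))
([19.4, -17.4, -0.0], np.float64(6.72))
([17.2, -19.5, -0.0], np.float64(6.72))
([14.8, -21.4, -0.0], np.float64(6.72))
([12.2, -23.0, -0.0], np.float64(6.72))
([9.5, -24.2, -0.0], np.float64(6.72))
```

apply_moves --rows '[{"jaw": 15, "offset": [0, 0, -41], "spin": 0}, {"jaw": 15, "offset": [0, 0, -41], "spin": 0}, {"jaw": 15, "offset": [0, 0, -41], "spin": 0}, {"jaw": 15, "offset": [0, 0, -41], "spin": 0}, {"jaw": 15, "offset": [0, 0, -41], "spin": 0}]'

```text
t: 40.85
ee_pos: [0.5793, -0.1726, 0.2473]
eef_rot: [[-1.0, 0.032, 0.002], [0.032, 1.0, -0.001], [-0.002, -0.001, -1.0]]
contact_force: [1.5, -0.6, -1.2]
finger_gap: 0.0253
grip_force: 25.1
```

apply_moves --rows '[{"jaw": 15, "offset": [11.4, 17.6, 0], "spin": 6.78}, {"jaw": 15, "offset": [13.4, 16.1, 0], "spin": 6.78}, {"jaw": 15, "offset": [15.2, 14.4, 0], "spin": 6.78}, {"jaw": 15, "offset": [16.8, 12.5, 0], "spin": 6.78}, {"jaw": 15, "offset": [18.2, 10.4, 0], "spin": 6.78}]'

```text
t: 41.27
ee_pos: [0.5248, -0.0824, 0.2451]
eef_rot: [[-0.808, 0.589, 0.002], [0.589, 0.808, -0.001], [-0.002, 0.001, -1.0]]
contact_force: [0.4, 0.5, -0.2]
finger_gap: 0.0251
grip_force: 25.1
```

apply_moves --rows '[{"jaw": 15, "offset": [19.3, 8.2, 0], "spin": 6.78}, {"jaw": 15, "offset": [20.1, 5.9, 0], "spin": 6.78}, {"jaw": 15, "offset": [20.7, 3.4, 0], "spin": 6.78}, {"jaw": 15, "offset": [20.9, 1, 0], "spin": 6.78}, {"jaw": 15, "offset": [20.9, -1.5, 0], "spin": 6.78}]'

```text
t: 41.68
ee_pos: [0.4704, 0.0072, 0.245]
eef_rot: [[-0.343, 0.939, 0.002], [0.939, 0.343, -0.0], [-0.001, 0.002, -1.0]]
contact_force: [0.8, -0.2, -0.4]
finger_gap: 0.0251
grip_force: 25.1
```

apply_moves --rows '[{"jaw": 15, "offset": [20.6, -4, 0], "spin": 6.78}, {"jaw": 15, "offset": [20, -6.4, 0], "spin": 6.78}, {"jaw": 15, "offset": [19.1, -8.7, 0], "spin": 6.78}, {"jaw": 15, "offset": [25.8, -3.7, 0], "spin": 6.72}, {"jaw": 15, "offset": [25.1, -6.7, 0], "spin": 6.72}]'

```text
t: 42.1
ee_pos: [0.4302, 0.1125, 0.2451]
eef_rot: [[0.238, 0.971, 0.002], [0.971, -0.238, 0.0], [0.001, 0.002, -1.0]]
contact_force: [0.8, 0.0, -1.1]
finger_gap: 0.0252
grip_force: 25.1
```

apply_moves --rows '[{"jaw": 15, "offset": [24.2, -9.6, 0], "spin": 6.72}, {"jaw": 15, "offset": [22.9, -12.4, 0], "spin": 6.72}, {"jaw": 15, "offset": [21.3, -15, 0], "spin": 6.72}, {"jaw": 15, "offset": [19.4, -17.4, 0], "spin": 6.72}, {"jaw": 15, "offset": [17.2, -19.5, 0], "spin": 6.72}]'

```text
t: 42.52
ee_pos: [0.4116, 0.2418, 0.2451]
eef_rot: [[0.735, 0.678, 0.002], [0.678, -0.735, 0.001], [0.002, 0.001, -1.0]]
contact_force: [0.9, -0.0, -0.5]
finger_gap: 0.0252
grip_force: 25.1
```

apply_moves --rows '[{"jaw": 15, "offset": [14.8, -21.4, 0], "spin": 6.72}, {"jaw": 15, "offset": [12.2, -23, 0], "spin": 6.72}, {"jaw": 15, "offset": [9.5, -24.2, 0], "spin": 6.72}, {"jaw": 15, "offset": [0, 0, 35], "spin": 0}, {"jaw": 15, "offset": [0, 0, 0], "spin": 0}]'

```text
t: 42.93
ee_pos: [0.3982, 0.3177, 0.2055]
eef_rot: [[0.921, 0.39, -0.005], [0.39, -0.921, -0.003], [-0.006, 0.001, -1.0]]
contact_force: [-2.2, -1.8, -2.4]
finger_gap: 0.0251
grip_force: 25.1
```

```bash
python3 rel.py
```

```text
42.9333 rackframe [-69.2  86.9 205.5] yaw 22.98 gap 0.02509675864936319 25.12235462665558 F [-2.7 -0.9 -2.4] tilt [-0.0054 -0.0033 -1.    ]
```

apply_moves --rows '[{"jaw": 15, "offset": [0, 0.8, 35], "spin": 0.2}, {"jaw": 15, "offset": [0, 0, 35], "spin": 0}, {"jaw": 15, "offset": [0, 0, 15], "spin": 0}, {"jaw": 15, "offset": [15, 0, 0], "spin": 0}, {"jaw": 15, "offset": [0, 0, 0], "spin": 0}]'

```text
t: 43.35
ee_pos: [0.4167, 0.3227, 0.1244]
eef_rot: [[0.923, 0.385, 0.001], [0.385, -0.923, 0.0], [0.001, 0.0, -1.0]]
contact_force: [1.0, 0.3, -0.7]
finger_gap: 0.0253
grip_force: 25.1
```

```bash
python3 rel.py
```

```text
43.35 rackframe [-50.2  84.4 124.4] yaw 22.63 gap 0.025312505515705304 25.13902187347412 F [ 1.  -0.1 -0.7] tilt [ 1.1e-03  2.0e-04 -1.0e+00]
```

apply_moves --rows '[{"jaw": 15, "offset": [9, -0.5, 0], "spin": 0}, {"jaw": 15, "offset": [9, 0, 2], "spin": 0}, {"jaw": 15, "offset": [8, 0, 3], "spin": 0}, {"jaw": 15, "offset": [0, 0, 3], "spin": 0}, {"jaw": 15, "offset": [0, 0, 0], "spin": 0}]'

```text
t: 43.77
ee_pos: [0.4387, 0.3331, 0.1153]
eef_rot: [[0.923, 0.385, -0.001], [0.385, -0.923, -0.001], [-0.001, 0.0, -1.0]]
contact_force: [-0.4, -0.0, -1.1]
finger_gap: 0.0249
grip_force: 25.2
```

```bash
python3 rel.py
```

```text
43.7667 rackframe [-25.9  85.4 115.3] yaw 22.65 gap 0.024917739385833474 25.158684253692627 F [-0.4  0.1 -1.1] tilt [-8.e-04 -5.e-04 -1.e+00]
```

apply_moves --rows '[{"jaw": 15, "offset": [0.3, 0, 2], "spin": 0}, {"jaw": 15, "offset": [0.3, 0, 2], "spin": 0}, {"jaw": 15, "offset": [0.3, 0, 2], "spin": 0}, {"jaw": 15, "offset": [0.3, 0, 1], "spin": 0}, {"jaw": 15, "offset": [0, 0, 0], "spin": 0}]'

```text
t: 44.18
ee_pos: [0.4381, 0.3329, 0.1087]
eef_rot: [[0.923, 0.385, -0.003], [0.385, -0.923, -0.002], [-0.004, 0.001, -1.0]]
contact_force: [-5.6, -3.8, 6.2]
finger_gap: 0.0252
grip_force: 26.5
```

```bash
python3 rel.py
```

```text
44.1833 rackframe [-26.5  85.5 108.7] yaw 22.67 gap 0.025244241389901903 26.453742384910583 F [-6.7 -1.3  6.2] tilt [-0.0034 -0.0021 -1.    ]
```

apply_moves --rows '[{"jaw": 15, "offset": [0.6, 0.4, 2], "spin": 0}, {"jaw": 15, "offset": [0.6, 0, 2], "spin": 0}, {"jaw": 15, "offset": [0.4, 0, 2], "spin": 0}, {"jaw": 15, "offset": [0, 0, 1], "spin": 0}, {"jaw": 15, "offset": [0, 0, 0], "spin": 0}]'

```text
t: 44.6
ee_pos: [0.4383, 0.3327, 0.1013]
eef_rot: [[0.923, 0.386, -0.006], [0.386, -0.923, -0.003], [-0.007, 0.001, -1.0]]
contact_force: [-10.0, -3.5, 7.2]
finger_gap: 0.0254
grip_force: 28.5
```

```bash
python3 rel.py
```

```text
44.6 rackframe [-26.4  85.2 101.3] yaw 22.68 gap 0.025359057318566428 28.51800262928009 F [-10.6   0.7   7.2] tilt [-0.0065 -0.0034 -1.    ]
```

apply_moves --rows '[{"jaw": 15, "offset": [0.3, 0, 2], "spin": 0}, {"jaw": 15, "offset": [0.3, 0, 2], "spin": 0}, {"jaw": 15, "offset": [0.2, 0, 1], "spin": 0}, {"jaw": 15, "offset": [0, 0, 0], "spin": 0}, {"jaw": 15, "offset": [0, 0, 0], "spin": 0}]'

```text
t: 45.02
ee_pos: [0.4388, 0.3329, 0.0963]
eef_rot: [[0.923, 0.386, -0.007], [0.386, -0.923, -0.004], [-0.008, 0.001, -1.0]]
contact_force: [-11.0, -4.9, 6.4]
finger_gap: 0.0249
grip_force: 29.9
```

```bash
python3 rel.py
```

```text
45.0167 rackframe [-25.8  85.2  96.3] yaw 22.68 gap 0.024888728193698823 29.927165508270264 F [-12.   -0.3   6.4] tilt [-0.007  -0.0037 -1.    ]
```

apply_moves --rows '[{"jaw": 15, "offset": [0, 0, 1.5], "spin": 0}, {"jaw": 15, "offset": [0, 0, 1.5], "spin": 0}, {"jaw": 15, "offset": [0, 0, 1], "spin": 0}, {"jaw": 15, "offset": [0, 0, 0], "spin": 0}, {"jaw": 15, "offset": [0, 0, 0], "spin": 0}]'

```text
t: 45.43
ee_pos: [0.4395, 0.3333, 0.0931]
eef_rot: [[0.923, 0.386, -0.005], [0.386, -0.923, -0.003], [-0.005, 0.0, -1.0]]
contact_force: [-11.0, -4.9, 10.0]
finger_gap: 0.0253
grip_force: 31.4
```

```bash
python3 rel.py
```

```text
45.4333 rackframe [-25.   85.3  93.1] yaw 22.69 gap 0.02527204295398031 31.430184245109558 F [-12.1  -0.2  10. ] tilt [-0.0049 -0.0025 -1.    ]
```

apply_moves --rows '[{"jaw": 15, "offset": [0, 0, 1.5], "spin": 0}, {"jaw": 15, "offset": [0, 0, 1], "spin": 0}, {"jaw": 15, "offset": [0, 0, 0.5], "spin": 0}, {"jaw": 15, "offset": [0, 0, 0], "spin": 0}, {"jaw": 15, "offset": [0, 0, 0], "spin": 0}]'

```text
t: 45.85
ee_pos: [0.44, 0.3336, 0.0905]
eef_rot: [[0.923, 0.386, -0.004], [0.386, -0.923, -0.002], [-0.004, 0.0, -1.0]]
contact_force: [-9.3, -3.2, 12.0]
finger_gap: 0.0252
grip_force: 32.4
```

```bash
python3 rel.py
```

```text
45.85 rackframe [-24.5  85.3  90.5] yaw 22.69 gap 0.025210180083308907 32.438111901283264 F [-9.8  0.7 12. ] tilt [-0.0036 -0.0018 -1.    ]
```

apply_moves --rows '[{"jaw": 15, "offset": [0, 0, 1], "spin": 0}, {"jaw": 15, "offset": [0, 0, 1], "spin": 0}, {"jaw": 15, "offset": [0, 0, 0.5], "spin": 0}, {"jaw": 15, "offset": [0, 0, 0], "spin": 0}, {"jaw": 15, "offset": [0, 0, 0], "spin": 0}]'

```text
t: 46.27
ee_pos: [0.4403, 0.3337, 0.0881]
eef_rot: [[0.923, 0.386, -0.003], [0.386, -0.923, -0.001], [-0.003, 0.0, -1.0]]
contact_force: [-8.5, -3.5, 11.6]
finger_gap: 0.0251
grip_force: 33.2
```

```bash
python3 rel.py
```

```text
46.2667 rackframe [-24.1  85.4  88.1] yaw 22.69 gap 0.025139580801138404 33.1750613451004 F [-9.2  0.1 11.6] tilt [-0.0028 -0.0015 -1.    ]
```

apply_moves --rows '[{"jaw": 15, "offset": [0, 0, 1], "spin": 0}, {"jaw": 15, "offset": [0, 0, 1], "spin": 0}, {"jaw": 15, "offset": [0, 0, 0.5], "spin": 0}, {"jaw": 15, "offset": [0, 0, 0], "spin": 0}, {"jaw": 15, "offset": [0, 0, 0], "spin": 0}]'

```text
t: 46.68
ee_pos: [0.4406, 0.3338, 0.086]
eef_rot: [[0.923, 0.386, -0.002], [0.386, -0.923, -0.001], [-0.002, 0.0, -1.0]]
contact_force: [-7.9, -4.7, 13.7]
finger_gap: 0.0254
grip_force: 34.1
```

```bash
python3 rel.py
```

```text
46.6833 rackframe [-23.8  85.3  86. ] yaw 22.69 gap 0.025426404663166872 34.052889347076416 F [-9.1 -1.3 13.7] tilt [-0.0021 -0.0011 -1.    ]
```

apply_moves --rows '[{"jaw": 15, "offset": [0, 0, -1], "spin": 0}, {"jaw": 15, "offset": [0, 0, 0], "spin": 0}, {"jaw": 42, "offset": [0, 0, 0], "spin": 0}, {"jaw": 42, "offset": [0, 0, 0], "spin": 0}, {"jaw": 42, "offset": [0, 0, 0], "spin": 0}]'

```text
t: 47.1
ee_pos: [0.4424, 0.3344, 0.0859]
eef_rot: [[0.923, 0.385, 0.001], [0.385, -0.923, 0.0], [0.001, 0.0, -1.0]]
contact_force: [0.7, 0.8, 0.3]
finger_gap: 0.0419
grip_force: 0.0
```

apply_moves --rows '[{"jaw": 42, "offset": [0, 0, -15], "spin": 0}, {"jaw": 42, "offset": [-10, 0, -25], "spin": 0}, {"jaw": 42, "offset": [-25, 0, -35], "spin": 0}, {"jaw": 42, "offset": [-35, 0, -35], "spin": 0}, {"jaw": 42, "offset": [-20, 0, -35], "spin": 0}]'

```text
t: 47.52
ee_pos: [0.3627, 0.3009, 0.2243]
eef_rot: [[0.923, 0.385, -0.003], [0.385, -0.923, -0.002], [-0.003, 0.0, -1.0]]
contact_force: [-0.1, 0.2, 1.0]
finger_gap: 0.0418
grip_force: 0.0
```

apply_moves --rows '[{"jaw": 42, "offset": [0, 38, 0], "spin": 0}, {"jaw": 42, "offset": [0, 41, 0], "spin": 0}, {"jaw": 42, "offset": [0, 41, 0], "spin": 0}, {"jaw": 42, "offset": [0, 41, 0], "spin": 0}, {"jaw": 42, "offset": [0, 41, 0], "spin": 0}]'

```text
t: 47.93
ee_pos: [0.4433, 0.1139, 0.2245]
eef_rot: [[0.923, 0.386, 0.001], [0.386, -0.923, 0.0], [0.001, 0.0, -1.0]]
contact_force: [1.6, 0.3, -1.3]
finger_gap: 0.0418
grip_force: 0.0
```

apply_moves --rows '[{"jaw": 42, "offset": [0, 38, 0], "spin": 0}, {"jaw": 42, "offset": [0, 41, 0], "spin": 0}, {"jaw": 42, "offset": [0, 41, 0], "spin": 0}, {"jaw": 42, "offset": [0, 30, 0], "spin": 0}, {"jaw": 42, "offset": [0, 0, 0], "spin": 0}]'

```text
t: 48.35
ee_pos: [0.5026, -0.0278, 0.224]
eef_rot: [[0.925, 0.381, 0.002], [0.381, -0.925, -0.002], [0.001, 0.003, -1.0]]
contact_force: [-0.6, -0.3, -0.2]
finger_gap: 0.0422
grip_force: 0.0
```

```bash
python3 - <<'E'
from pfit import *
fr=dict(s=robot.grab_frame("scene"),t=robot.grab_frame("top"))
for n,k in(("short",-1),("long",0),("medium",1)):
    posefit(n,0,0,.062,.45,frames=fr,k=k); posefit(n,0,0,.062,.45,frames=fr,k=k,views="t")
o=[]
for n,k in(("short",-1),("long",0),("medium",1)):
    org=W3((0,k*.085,.062))
    for v in "st":
        f=fr[v]; im=cv2.resize(f["pixels"],None,fx=6,fy=6,interpolation=cv2.INTER_CUBIC)
        cs,_=cv2.findContours(sil(f,Rb(np.pi/6),org,LEN[n],6),0,1); cv2.drawContours(im,cs,-1,(0,0,255),1)
        c=((pix(f,org)+.5)*6).astype(int); o.append(im[c[1]-140:c[1]+140,c[0]-130:c[0]+130])
cv2.imwrite("pics/end.png",np.vstack([np.hstack(o[::2]),np.hstack(o[1::2])]))
st=robot.get_state(); print(st["t"],st["ee_pos"])
E
```

```text
s conf 0.48 115
t conf 0.52 241
short x -0.3 z 63.3 y 1.1 pitch 27.2 cost 17.21
t conf 0.52 241
short x 2.0 z 52.1 y 2.4 pitch 26.2 cost 5.72
s conf 0.54 159
t conf 0.56 461
long x -1.6 z 64.1 y 1.2 pitch 29.8 cost 23.0
t conf 0.56 461
long x -1.6 z 65.2 y 0.7 pitch 28.7 cost 6.89
s conf 0.59 115
t conf 0.76 394
medium x -4.1 z 62.6 y 1.2 pitch 27.4 cost 20.03
t conf 0.76 394
medium x -3.6 z 60.0 y 1.9 pitch 27.4 cost 6.23
48.9 [ 0.500457   -0.02215414  0.22435759]
```

View pics/end.png

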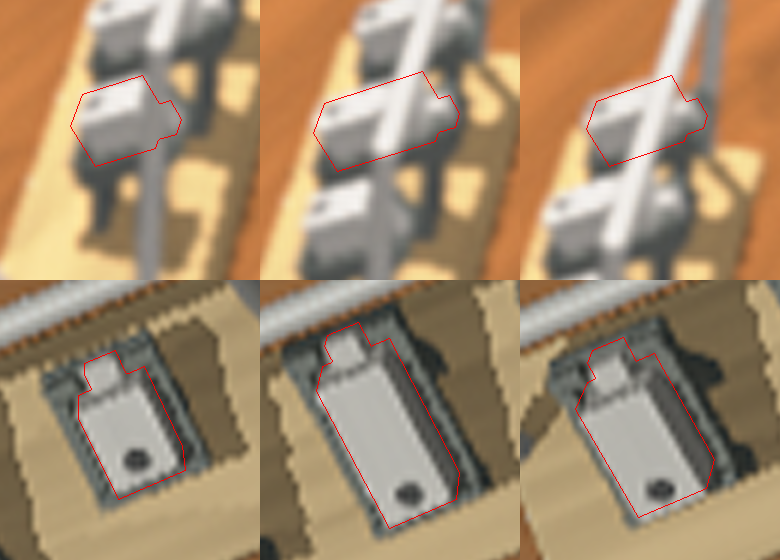

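The last picture shows all three blocks lying in their nests, tabs up the slope in the gaps, with outlines matching (pitch 27–30°, offsets within about 3–4 mm). The gripper is clear, so I'm handing in.

```bash
python3 -c "
from workcell import robot
print(robot.job_done())"
```

```text
the job is handed in; nothing more can be done
None
```

The job is handed in; the hand-in gave no verdict. By my last measurement, about 49 s in, the three tabbed blocks sat in their own nests at roughly 27–30° with their tabs in the gaps. Short and long were within about 2 mm of their seats and medium about 4 mm downhill. The robot stood clear, and I made no end check that the plain block, bottle and bowl were unmoved.

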